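Load the topping carriage and slide it into its ball detent

TASK

Pour all six chocolate balls from the handled steel scoop into the steel bowl on the rail carriage, then set the scoop back down upright on the bare counter and let go of it. Then take the carriage by its black upright fin and slide it along the rail, to the left, until its ball plunger clicks into the notch of the steel block; do not run past the notch. Finish there, still holding the fin with the plunger resting in the notch, with all the balls in the bowl and the spice jar and the small sauce cup left alone.

Things in the scene. Friction and masses are not known exactly. Their poses are not given: they have to be found in the camera images.
- rail: Fixed aluminium base plate, 140 (x, -88 to +52) x 500 (y) x 12 mm, with two guide rods along y and end blocks 40 mm high. Origin: on the counter, midway between the rods and along the rail; +y runs along the rail to the robot's left, the way the carriage must slide; +x away from the robot. Place and yaw vary.
- carriage: The sliding carriage, moving only along rail y, 0.23 m of travel, started near the right end. Axes as the rail's; origin on the counter below the bowl centre, at rail x = 0 and at rail y = -0.11 to +0.12. Grey plate 80 x 180 mm, top 46 mm above the counter. About 1.2 N of friction, slight drag, no return spring.
- bowl_floor (a point): Centre of the inner floor of the steel bowl fixed on the carriage, 50 mm above the counter, same axes as the rail. Bowl: outside diameter 122 mm at the rim, wall 3 mm, rim 88 mm above the counter (38 mm above this point), inside diameter about 66 mm at the floor.
- fin_top (a point): Centre of the top of the carriage's only handle: a black upright fin fixed on it 100 mm to the right (rail -y) of the bowl centre, 30 (rail x) x 12 mm (rail y, the sliding direction), standing from 46 mm to 134 mm above the counter (this point), with a 40 x 26 x 6 mm foot; axes as the rail's. Grasp across its 12 mm.
- plunger_tip (a point): Centre of the carriage's spring ball (10 mm diameter) at the end of a brass plunger on the robot side of the carriage, beside the bowl centre, 41 mm above the counter; axes as the rail's. The ball springs in and out along rail x.
- notch_block: Fixed steel block, 24 x 46 x 36 mm, on the robot side of the rail's base plate; its place along the rail varies (rail y 0 to +60 mm). Two upright rounded ridges on its far face, 14.5 mm apart, make the notch; the plunger's ball runs over them. Origin: centre of its underside, 12 mm above the counter; axes as the rail's.
- notch (a point): Where the ball's centre rests in the notch (22 mm in rail +x from the block's centre, 29 mm above its underside); axes as the rail's. About 14 mm before it the ball meets the first ridge: some 8 to 12 N more resistance up to the crest 7 mm before the notch, then it drops in and pulls the carriage onto the notch. Seated, plunger_tip is level with this point along rail y.
- scoop: Loose open steel scoop, about 80 g: outside diameter 60 mm at the foot, 108 mm at the rim, 36 mm tall (walls flare 34 degrees from its axis), wall 3 mm. Origin: centre of its underside; z up. Flat bar handle along its +y: 10 mm wide, 14 mm high (21 to 35 mm above the foot), 45 to 107 mm from the axis. In front of the rail, near the middle or farther right; handle roughly away from the robot.
- scoop_handle (a point): Grip point on the handle bar, 85 mm from the scoop's axis, 28 mm above its foot; axes as the scoop's: y along the bar. Grasp across the 10 mm (along x).
- scoop_mouth (a point): Centre of the scoop's mouth, 36 mm above its foot, axes as the scoop's; rim radius 54 mm.
- spice_jar: Bystander: spice jar with a red cap, 45 mm wide, 106 mm tall, standing in the scoop's other possible place. Origin: centre of its underside.
- sauce_cup: Bystander: small white sauce cup, 57 mm wide, 26 mm tall, on the right, well to the right of the scoop. Origin: centre of its underside.
- ball0_center (a point): Centre of one of six equal brown chocolate balls, 18 mm in diameter, 10 g each; in the scoop at the start.
- ball1_center (a point): Centre of one of six equal brown chocolate balls, 18 mm in diameter, 10 g each; in the scoop at the start.
- ball2_center (a point): Centre of one of six equal brown chocolate balls, 18 mm in diameter, 10 g each; in the scoop at the start.
- ball3_center (a point): Centre of one of six equal brown chocolate balls, 18 mm in diameter, 10 g each; in the scoop at the start.
- ball4_center (a point): Centre of one of six equal brown chocolate balls, 18 mm in diameter, 10 g each; in the scoop at the start.
- ball5_center (a point): Centre of one of six equal brown chocolate balls, 18 mm in diameter, 10 g each; in the scoop at the start.

How it is judged (in metres and radians):
On the way, in this order (a step that is already met when the one before it is completed fails the run):
1. all six balls lie in the carriage's bowl (distance between each of ball0_center, ball1_center, ball2_center, ball3_center, ball4_center, ball5_center and bowl_floor below 0.052 m), for 0.2 s.
2. the scoop stands upright on the counter, let go (angle between scoop's own z axis and vertical below 0.15 rad and height (world z) of scoop between -0.006 and 0.006 m and linear speed of scoop below 0.03 m/s and contact force between the fingers and scoop below 0.1 N), for 0.2 s.
3. the plunger sits in the notch with the fin held between the fingers (y of plunger_tip in the frame of notch between -0.004 and 0.004 m and linear speed of carriage below 0.01 m/s and contact force between the fingers and carriage above 2 N and horizontal distance between the grasp point and fin_top below 0.03 m), for 0.3 s.
At the end, for the whole second after the job is handed in: The carriage's plunger is within 4 mm of the notch along the rail and at rest, the fingers hold the fin (at least 2 N of contact), all six balls are in the bowl, and the scoop stands upright (within 0.15 rad) on the counter, untouched (all of step 1 and all of step 2 and all of step 3); the arm keeps its last pose, push and grip.
It fails at once if the plunger runs more than 9 mm past the notch (y of plunger_tip in the frame of notch above 0.009 m).
It fails at once if the spice jar is moved by more than 30 mm (distance of spice_jar from where it was at the start of the episode above 0.03 m).
It fails at once if the sauce cup is moved by more than 30 mm (distance of sauce_cup from where it was at the start of the episode above 0.03 m).
It also fails if it takes over 72 s, if anything falls off the work surface, if the arm or the gripper's body presses on something with over 40 N, if the wrist force passes 120 N, or if a joint passes its speed limit or range.

ROBOT

A 6-joint arm with a two-finger parallel gripper is mounted at the origin on a cart in front of the work surface, level with it; the furniture and walls round the work are solid. World frame = base frame: x ahead of the robot, y to its left, z up, the work surface at z = 0. Lengths are in mm, angles in rad, forces in N, time in s.
With the tool pointing down it reaches from about 275 to 825 mm from the base axis. Payload 4.9 kg.
Tool frame: the origin (TCP) lies on the centre line of the jaws, within the pads' length; the fingertips stand 25 mm ahead of it and the grasp point (between the pads) lies 6 mm ahead of it; z points along the fingers, y is the line along which they close (so a half turn about z gives the same grasp; the last joint's range is limited). The gripper opens to 85 mm and grips with 20 to 120 N. Pads are 22 mm wide; open, the fingers measure 114 mm over their backs; the gripper's body (76 mm by 85 mm) begins 54 mm behind the grasp point. The pads swing forward as they close: fully open they stand 13 mm farther back than shut.
Start: joints at [-1.453, 0.326, -0.193, 1.052, 0, 1.437], TCP at [137.042, -532.671, 256.281] pointing down, gripper open.
Joint ranges: [-2.65, 2.65], [-0.97, 1.79], [-1.3, 1.35], [-1.93, 2.1], [-1.47, 1.37], [-3.14, 3.14]. Speed limits (rad/s): [2.57, 2.57, 3.14, 3.14, 3.14, 3.14].

INTERFACE

Orientations are given as a 3x3 rotation matrix whose columns are the frame's x, y, z axes.
In Python, from plant import ctrl gives the robot as it stands. The module is installed in compiled form; this text tells all that it offers.
- The arm moves only by the shell command python3 -m creep 'ROWS'. ROWS is JSON, a list of rows, each an object of numbers: "fingers": the gripper's target within -1 to 1 (shut at 1, half-way at 0, fully open at -1); "dx", "dy", "dz": the shift along the tool's x, y, z in units of 1 m (1.0 is 1 m); "turn": the turn about the tool's z in units of 180 degrees (1.0 is 180 degrees). In form: [{"fingers": .., "dx": .., "dy": .., "dz": .., "turn": ..}, ...]. A call has 1 to 8 rows; each row is the pose to reach, as a shift and turn from the pose commanded when the call began, along the tool's axes at that moment, turning the shorter way round; what a row does not reach only later rows make up. A row lasts 1/10 s, in which the tool goes at most 50 mm and 8.59 degrees, less where a joint would pass 70% of its speed; a pose out of reach is approached as far as the arm can. A call with a number of a shift or a turn outside -1 to 1 is refused whole. A call with a gripper value outside its range is refused whole. The fingers move at their own pace and stop on an object; the grip force is fixed at half the most. Time passes only in rows, so rows that repeat a pose let the fingers close. It gives the time, the measured TCP pose, the force, the opening and the grip force at its end, in the units of the state.
- ctrl.sense(): the state, without advancing time (a new reading comes with each control period).
- ctrl.grab_frame(name): name is "scene" or "top" or "wrist"; returns (picture, depth): 420x560x3 uint8, red, green, blue; 420x560 float32, mm along the optical axis (not along the pixel's ray), 0 where there is no reading.
- ctrl.camera_params(name): a dict with "K" (3x3 intrinsics, pixels), "R" (3x3) and "t" (3): a world point X has camera coordinates R X + t. Camera axes: x right, y down, z forward; pixel columns grow to the right and rows downward; lengths in mm; the calibration is good to about 2 mm. A picture is of the moment at which its call begins: read the wrist's pose just before it. camera_params takes no time and is no camera call; for the wrist camera it gives the pose at the moment of the call.
- ctrl.close_job(): hands the job in; it is judged then, once.
Trained networks look in the newest picture that a camera, given by its name, has taken for a name from the list of things; names that differ only in an ending like _2 or _b are one class to them, and where a whole thing is asked for, a point or a joint stands for the part that bears it (a point fixed in the world has none). Each returns a list of dicts, best first, with "confidence" (0 to 1); they miss things now and then, are a little off and sometimes report something else, mostly with a low value. They report only what shows in the picture. A call takes as long as a camera call.
- ctrl.find_in(camera, thing): "centre" ([x, y, z] in mm, in world coordinates, good to about 4 mm: the middle of the surface that is visible of it).
The state is a dict: "time_s": time; "joint_positions": joint angles; "joint_vel": joint speeds; "tau": joint torques, N m; "eef_pos": TCP position; "tool_rot": TCP orientation; "force": force on the tool from outside, world axes, zero at the start; "ft_torque": the same for the moment, N m; "finger_gap": finger opening in mm; "grip_force": force on a finger pad.
Only numpy, scipy, OpenCV 4.12 (cv2) and the standard library are available. Lean on these libraries where they do the work, as an engineer would, in place of code of your own. Each camera call takes 0.05 s, during which the arm holds its last target. There are 200 camera calls.

## Working session

There is one attempt and no reset: what is moved stays moved. The work goes in short steps, Python scripts to look and compute and a shell command to move; the robot and the scene stay as the last step left them, time stands still between calls to the robot, and variables do not carry over. Pictures are saved under pics/ and viewed, at most 10 in all, crops included, and the job is handed in when it is done.

```bash
mkdir -p pics; python3 - <<'E'
from plant import ctrl
import cv2,numpy as np
s=ctrl.sense();print(s['time_s'],s['eef_pos'],np.round(s['tool_rot'],3).tolist(),s['force'],s['finger_gap'])
for c in('scene','top'):
    p,d=ctrl.grab_frame(c);cv2.imwrite(f'pics/{c}0.png',p[:,:,::-1])
    for t in('scoop_handle','scoop_mouth','scoop','bowl_floor','fin_top','plunger_tip','notch','notch_block','rail','carriage','spice_jar','sauce_cup'):
        r=ctrl.find_in(c,t);print(c,t,[(np.round(q['centre']).tolist(),round(q['confidence'],2)) for q in r[:2]])
print(ctrl.sense()['time_s'])
E
```

```text
0.0 [ 136.97784798 -532.10859577  255.50085482] [[0.968, 0.249, -0.0], [0.249, -0.968, 0.002], [0.0, -0.002, -1.0]] [-0.67679248 -0.29247581  0.64274587] 85.54332839017142
scene scoop_handle [([416.0, -235.0, 23.0], 0.97), ([631.0, -44.0, 62.0], 0.6)]
scene scoop_mouth [([415.0, -236.0, 27.0], 0.78), ([392.0, -264.0, 19.0], 0.21)]
scene scoop [([417.0, -236.0, 24.0], 0.55)]
scene bowl_floor [([629.0, -48.0, 63.0], 0.71)]
scene fin_top [([631.0, -48.0, 65.0], 0.63), ([382.0, -79.0, 70.0], 0.19)]
scene plunger_tip [([633.0, -43.0, 64.0], 0.63)]
scene notch [([554.0, 22.0, 43.0], 0.67), ([467.0, -425.0, 13.0], 0.53)]
scene notch_block [([557.0, 24.0, 42.0], 0.67)]
scene rail [([411.0, -233.0, 29.0], 0.68), ([406.0, -250.0, 18.0], 0.62)]
scene carriage [([632.0, -42.0, 65.0], 0.9)]
scene spice_jar [([382.0, -79.0, 71.0], 0.94), ([594.0, 51.0, 15.0], 0.65)]
scene sauce_cup [([465.0, -426.0, 13.0], 0.84)]
top scoop_handle [([396.0, -270.0, 24.0], 0.97)]
top scoop_mouth [([397.0, -268.0, 22.0], 0.57)]
top scoop [([397.0, -269.0, 24.0], 0.93), ([652.0, -95.0, 52.0], 0.34)]
top bowl_floor [([653.0, -99.0, 49.0], 0.85)]
top fin_top [([655.0, -97.0, 53.0], 0.71), ([382.0, -244.0, 20.0], 0.17)]
top plunger_tip [([649.0, -95.0, 50.0], 0.62)]
top notch [([560.0, 25.0, 53.0], 0.56), ([393.0, -263.0, 19.0], 0.38)]
top notch_block [([399.0, -267.0, 25.0], 0.63)]
top rail [([622.0, -7.0, 9.0], 0.79)]
top carriage [([650.0, -98.0, 49.0], 0.72)]
top spice_jar [([392.0, -67.0, 107.0], 0.83)]
top sauce_cup [([453.0, -425.0, 12.0], 0.96), ([388.0, -281.0, 20.0], 0.62)]
1.3
```

```bash
python3 -c "
import cv2;import numpy as np
a=cv2.imread('pics/scene0.png');b=cv2.imread('pics/top0.png')
cv2.imwrite('pics/s.png',np.vstack([cv2.resize(a,(400,300)),cv2.resize(b,(400,300))]))"
```

```text
(no output)
```

View pics/scene0.png

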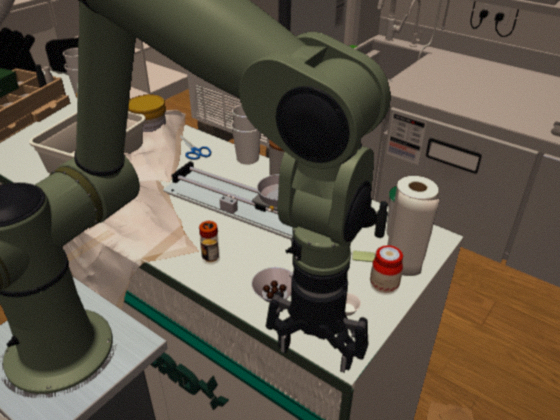

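View pics/top0.png

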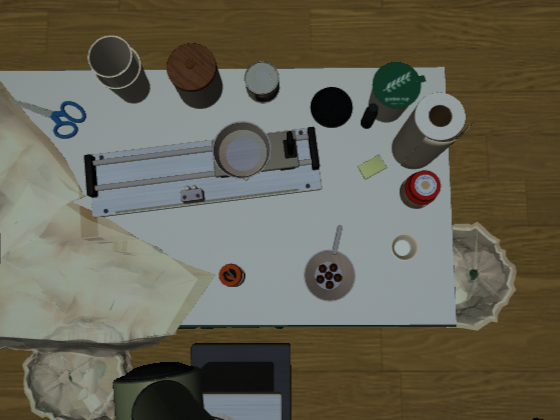

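```bash
cat > h.py <<'E'
from plant import ctrl
import numpy as np, cv2
def px(c,u,v,z):
    P=ctrl.camera_params(c);R=np.array(P['R']);t=np.array(P['t']);K=np.array(P['K'])
    d=R.T@np.linalg.inv(K)@[u,v,1];o=-R.T@t
    return o+d*(z-o[2])/d[2]
def proj(c,X):
    P=ctrl.camera_params(c);q=np.array(P['K'])@(np.array(P['R'])@X+np.array(P['t']));return q[:2]/q[2]
def st():
    s=ctrl.sense();print(round(s['time_s'],2),np.round(s['eef_pos'],1),np.round(s['tool_rot'],3).tolist(),'F',np.round(s['force'],1),'g',round(s['finger_gap'],1),round(s['grip_force'],1),'q',np.round(s['joint_positions'],3));return s
E
python3 - <<'E'
from h import *
for n,u,v,z in [('bowl',243,150,88),('fin',291,147,134),('lblk',91,176,40),('rblk',315,147,40),('notchblk',191,194,48),('scoop',330,275,36),('hend',338,227,35),('hbeg',334,249,35),('jar',232,275,106),('cup',403,247,26)]:
    print(n,np.round(px('top',u,v,z)))
g=cv2.imread('pics/top0.png');cv2.imwrite('pics/topz.png',cv2.resize(g[110:310,70:350],(800,571),interpolation=cv2.INTER_CUBIC))
print({k:np.round(v,2).tolist() for k,v in ctrl.camera_params('top').items()})
st()
E
```

```text
bowl [647. -85.  88.]
fin [ 640. -183.  134.]
lblk [605. 244.  40.]
rblk [ 665. -234.   40.]
notchblk [563.  28.  48.]
scoop [ 393. -262.   36.]
hend [ 493. -281.   35.]
hbeg [ 447. -272.   35.]
jar [392. -66. 106.]
cup [ 451. -417.   26.]
{'K': [[542.79, 0.0, 282.04], [0.0, 542.79, 212.4], [0.0, 0.0, 1.0]], 'R': [[-0.0, -1.0, -0.01], [-0.99, 0.01, -0.14], [0.14, 0.01, -0.99]], 't': [-161.26, 525.46, 1109.6]}
1.3 [ 137.  -532.7  256.3] [[0.968, 0.249, -0.0], [0.249, -0.968, -0.0], [-0.0, 0.0, -1.0]] F [ 0.2  0.6 -0.3] g 85.4 0.0 q [-1.453  0.326 -0.193  1.052 -0.     1.437]
```

View pics/topz.png

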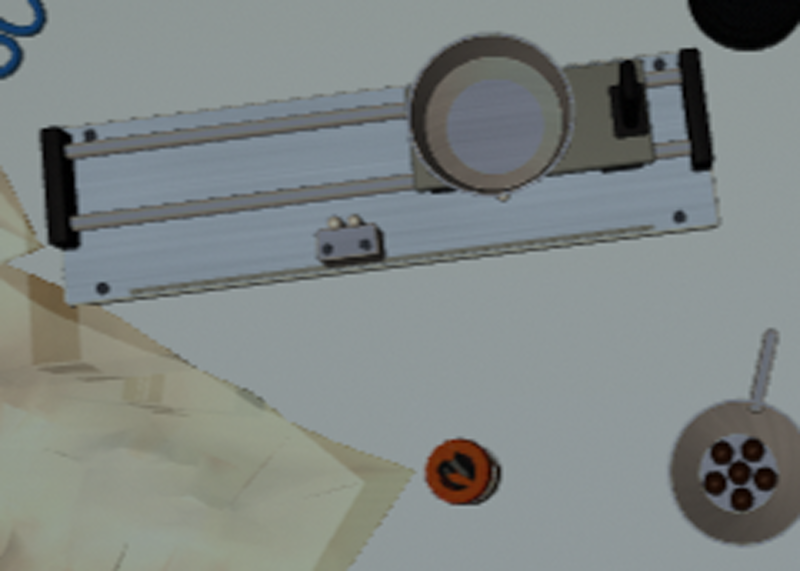

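```bash
python3 -m creep '[{"dz":-0.9,"fingers":-1},{"dz":-0.9,"fingers":-1},{"dz":-0.9,"fingers":-1},{"dz":-0.9,"fingers":-1},{"dz":-0.9,"fingers":-1},{"dz":-0.9,"fingers":-1},{"dz":-0.9,"fingers":-1},{"dz":-0.9,"fingers":-1}]'; python3 -m creep '[{"dz":-0.9,"fingers":-1},{"dz":-0.9,"fingers":-1},{"dz":-0.9,"fingers":-1},{"dz":-0.9,"fingers":-1},{"dz":-0.9,"fingers":-1},{"dz":-0.9,"fingers":-1},{"dz":-0.9,"fingers":-1},{"dz":-0.9,"fingers":-1}]'; python3 -c "
from h import *
st()"
```

```text
1.3 [ 137.  -532.7  256.3] [[0.968, 0.249, -0.0], [0.249, -0.968, -0.0], [-0.0, 0.0, -1.0]] F [ 0.2  0.6 -0.3] g 85.4 0.0 q [-1.453  0.326 -0.193  1.052 -0.     1.437]invalid input
invalid input
```

```bash
python3 -m creep '[{"fingers":-1,"dx":0,"dy":0,"dz":-0.4,"turn":0},{"fingers":-1,"dx":0,"dy":0,"dz":-0.4,"turn":0},{"fingers":-1,"dx":0,"dy":0,"dz":-0.4,"turn":0},{"fingers":-1,"dx":0,"dy":0,"dz":-0.4,"turn":0},{"fingers":-1,"dx":0,"dy":0,"dz":-0.4,"turn":0},{"fingers":-1,"dx":0,"dy":0,"dz":-0.4,"turn":0},{"fingers":-1,"dx":0,"dy":0,"dz":-0.4,"turn":0},{"fingers":-1,"dx":0,"dy":0,"dz":-0.4,"turn":0}]';  python3 -c "
from h import *
st()"
```

```text
time_s: 2.1
eef_pos: [135.4, -527.0, 635.3]
tool_rot: [[0.968, 0.249, 0.003], [0.249, -0.968, -0.02], [-0.002, 0.02, -1.0]]
force: [-13.6, 100.1, -11.6]
finger_gap: 85.5
grip_force: 0.0
2.1 [ 135.4 -527.   635.3] [[0.968, 0.249, 0.003], [0.249, -0.968, -0.02], [-0.002, 0.02, -1.0]] F [-13.6 100.1 -11.6] g 85.5 0.0 q [-1.455e+00  4.620e-01  1.016e+00  2.105e+00  1.000e-03  1.434e+00]
```

```bash
python3 -m creep '[{"fingers":-1,"dx":0,"dy":0,"dz":0.03,"turn":0},{"fingers":-1,"dx":0,"dy":0,"dz":0.06,"turn":0},{"fingers":-1,"dx":0,"dy":0,"dz":0.06,"turn":0}]';  python3 -c "
from h import *
st()"
```

```text
time_s: 2.4
eef_pos: [135.2, -525.0, 568.1]
tool_rot: [[0.968, 0.249, 0.001], [0.249, -0.968, -0.002], [0.0, 0.003, -1.0]]
force: [0.0, -0.4, -0.5]
finger_gap: 85.1
grip_force: 0.0
2.4 [ 135.2 -525.   568.1] [[0.968, 0.249, 0.001], [0.249, -0.968, -0.002], [0.0, 0.003, -1.0]] F [ 0.  -0.4 -0.5] g 85.1 0.0 q [-1.455e+00  3.430e-01  6.260e-01  1.850e+00  1.000e-03  1.434e+00]
```

```bash
cat >> h.py <<'E'
def go(x,y,z,yaw=None):
    "print shift (tool axes, m) and turn to bring TCP to x,y,z with tool x at yaw"
    s=st();R=np.array(s['tool_rot']);d=R.T@(np.array([x,y,z])-s['eef_pos'])/1000
    t=0 if yaw is None else -((yaw-np.arctan2(R[1,0],R[0,0])+np.pi)%(2*np.pi)-np.pi)/np.pi
    print('dx %.3f dy %.3f dz %.3f turn %.4f'%(*d,t))
E
python3 -m creep '[{"fingers":-1,"dx":0.38,"dy":-0.16,"dz":0.32,"turn":0.14},{"fingers":-1,"dx":0.38,"dy":-0.16,"dz":0.32,"turn":0.14},{"fingers":-1,"dx":0.38,"dy":-0.16,"dz":0.32,"turn":0.14},{"fingers":-1,"dx":0.38,"dy":-0.16,"dz":0.32,"turn":0.14},{"fingers":-1,"dx":0.38,"dy":-0.16,"dz":0.32,"turn":0.14},{"fingers":-1,"dx":0.38,"dy":-0.16,"dz":0.32,"turn":0.14},{"fingers":-1,"dx":0.38,"dy":-0.16,"dz":0.32,"turn":0.14},{"fingers":-1,"dx":0.38,"dy":-0.16,"dz":0.32,"turn":0.14}]'
python3 - <<'E'
from h import *
print('fin',px('top',289.8,136.3,134),'ridges',px('top',190.6,187.4,46),'bowl',px('top',242.6,149.6,88))
go(462,-275,240,-0.188)
E
```

```text
time_s: 3.2
eef_pos: [389.4, -338.8, 327.5]
tool_rot: [[0.982, -0.187, 0.004], [-0.187, -0.982, -0.017], [0.007, 0.016, -1.0]]
force: [0.5, -0.1, -0.5]
finger_gap: 85.5
grip_force: 0.0
fin [ 661.83459694 -180.52966394  134.        ] ridges [577.53389059  29.14956815  46.        ] bowl [647.65260665 -83.7999643   88.        ]
3.2 [ 389.4 -338.8  327.5] [[0.982, -0.187, 0.004], [-0.187, -0.982, -0.017], [0.007, 0.016, -1.0]] F [ 0.5 -0.1 -0.5] g 85.5 0.0 q [-0.855  0.214 -0.162  1.18  -0.008  2.475]
dx 0.059 dy -0.078 dz 0.087 turn -0.0000
```

```bash
python3 -m creep '[{"fingers":-1,"dx":0.06,"dy":-0.07,"dz":0.08,"turn":0},{"fingers":-1,"dx":0.06,"dy":-0.07,"dz":0.08,"turn":0},{"fingers":-1,"dx":0.06,"dy":-0.07,"dz":0.08,"turn":0},{"fingers":-1,"dx":0.06,"dy":-0.07,"dz":0.08,"turn":0},{"fingers":-1,"dx":0.06,"dy":-0.07,"dz":0.08,"turn":0}]'
python3 - <<'E'
from h import *
p,d=ctrl.grab_frame('wrist');cv2.imwrite('pics/w1.png',p[:,:,::-1])
for t in ('scoop_handle','scoop_mouth','ball0_center'):
    print(t,[(np.round(q['centre'],1).tolist(),round(q['confidence'],2)) for q in ctrl.find_in('wrist',t)[:6]])
go(462,-275,34,-0.188)
E
```

```text
time_s: 3.7
eef_pos: [460.6, -283.4, 247.1]
tool_rot: [[0.982, -0.186, 0.003], [-0.186, -0.982, -0.016], [0.006, 0.015, -1.0]]
force: [-0.3, 0.2, -0.1]
finger_gap: 85.4
grip_force: 0.0
scoop_handle [([394.4, -261.9, 24.4], 0.58)]
scoop_mouth [([388.0, -259.4, 24.2], 0.58)]
ball0_center [([395.8, -266.1, 18.1], 0.47)]
3.9 [ 459.8 -284.   247.3] [[0.982, -0.189, 0.004], [-0.188, -0.982, -0.017], [0.007, 0.016, -1.0]] F [-0.6 -0.4 -0.6] g 85.0 0.0 q [-0.685  0.306 -0.246  1.006 -0.01   2.647]
dx -0.001 dy -0.013 dz 0.213 turn -0.0005
```

View pics/w1.png

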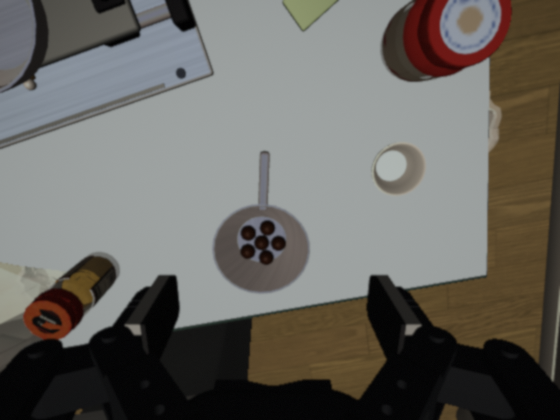

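```bash
python3 - <<'E'
from h import *
c=px('wrist',262,248,36);a=px('wrist',264.5,153,35);b=px('wrist',263.5,206,35)
print(c,a,b)
u=(a-c)[:2];u/=np.linalg.norm(u);print('u',u,np.arctan2(u[1],u[0]),np.arctan2(*(a-b)[1::-1]),np.linalg.norm((a-c)[:2]))
g=a[:2]-37*u;print(g);go(g[0],g[1],34,np.arctan2(u[1],u[0]))
E
```

```text
[ 395.87802499 -262.86219286   36.        ] [ 496.03229035 -285.73168848   35.        ] [ 442.12372492 -273.84412891   35.        ]
u [ 0.97490692 -0.22261288] -0.2244937879904167 -0.2170399244124983 102.73213080799225
[ 459.96073427 -277.49501188]
3.9 [ 459.8 -284.   247.3] [[0.982, -0.189, 0.004], [-0.188, -0.982, -0.017], [0.007, 0.016, -1.0]] F [-0.6 -0.4 -0.6] g 85.0 0.0 q [-0.685  0.306 -0.246  1.006 -0.01   2.647]
dx -0.003 dy -0.010 dz 0.213 turn 0.0111
```

```bash
python3 -m creep '[{"fingers":-0.4,"dx":-0.001,"dy":-0.01,"dz":0.1,"turn":0.01},{"fingers":-0.4,"dx":-0.001,"dy":-0.01,"dz":0.1,"turn":0.01},{"fingers":-0.4,"dx":-0.001,"dy":-0.01,"dz":0.15,"turn":0.01},{"fingers":-0.4,"dx":-0.001,"dy":-0.01,"dz":0.19,"turn":0.01},{"fingers":-0.4,"dx":-0.001,"dy":-0.01,"dz":0.213,"turn":0.01},{"fingers":-0.4,"dx":-0.001,"dy":-0.01,"dz":0.213,"turn":0.01},{"fingers":-0.4,"dx":-0.001,"dy":-0.01,"dz":0.213,"turn":0.01}]'
python3 - <<'E'
from h import *
go(461.5,-278,34,-.221)
E
```

```text
time_s: 4.6
eef_pos: [461.4, -276.7, 33.5]
tool_rot: [[0.976, -0.219, 0.003], [-0.219, -0.976, -0.015], [0.006, 0.014, -1.0]]
force: [-0.3, -1.3, -0.5]
finger_gap: 59.9
grip_force: 0.0
4.6 [ 461.4 -276.7   33.5] [[0.976, -0.219, 0.003], [-0.219, -0.976, -0.015], [0.006, 0.014, -1.0]] F [-0.3 -1.3 -0.5] g 59.9 0.0 q [-0.672  0.552 -0.497  0.51  -0.01   2.69 ]
dx 0.000 dy 0.001 dz -0.000 turn 0.0002
```

Positioned; close the fingers and lift a little to see whether the scoop droops.

```bash
python3 -m creep '[{"fingers":0.2,"dx":0,"dy":0.001,"dz":0,"turn":0},{"fingers":0.6,"dx":0,"dy":0.001,"dz":0,"turn":0},{"fingers":1,"dx":0,"dy":0.001,"dz":0,"turn":0},{"fingers":1,"dx":0,"dy":0.001,"dz":0,"turn":0},{"fingers":1,"dx":0,"dy":0.001,"dz":0,"turn":0},{"fingers":1,"dx":0,"dy":0.001,"dz":0,"turn":0}]'
python3 -m creep '[{"fingers":1,"dx":0,"dy":0,"dz":-0.01,"turn":0},{"fingers":1,"dx":0,"dy":0,"dz":-0.02,"turn":0},{"fingers":1,"dx":0,"dy":0,"dz":-0.03,"turn":0},{"fingers":1,"dx":0,"dy":0,"dz":-0.04,"turn":0},{"fingers":1,"dx":0,"dy":0,"dz":-0.04,"turn":0}]'
python3 - <<'E'
from h import *
p,d=ctrl.grab_frame('scene');cv2.imwrite('pics/l1.png',cv2.resize(p[200:400,180:440,::-1],(780,600)))
st()
E
```

```text
time_s: 5.2
eef_pos: [461.8, -277.3, 33.6]
tool_rot: [[0.976, -0.218, 0.004], [-0.217, -0.976, -0.016], [0.008, 0.015, -1.0]]
force: [0.5, 0.8, 6.4]
finger_gap: 9.3
grip_force: 60.9
time_s: 5.7
eef_pos: [461.8, -276.9, 74.4]
tool_rot: [[0.976, -0.218, 0.005], [-0.218, -0.976, -0.017], [0.008, 0.015, -1.0]]
force: [0.7, -0.5, -1.3]
finger_gap: 9.2
grip_force: 59.9
5.75 [ 461.4 -276.6   73.6] [[0.976, -0.218, 0.004], [-0.218, -0.976, -0.016], [0.007, 0.015, -1.0]] F [ 0.8 -0.1 -1.3] g 9.0 59.9 q [-0.672  0.491 -0.468  0.598 -0.01   2.689]
```

View pics/l1.png

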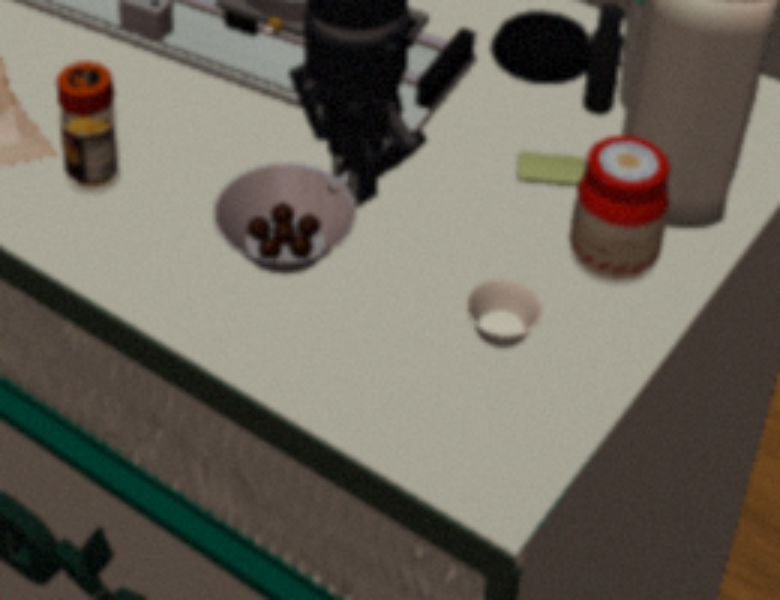

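```bash
python3 -m creep '[{"fingers":1,"dx":0,"dy":0,"dz":-0.03,"turn":0},{"fingers":1,"dx":0,"dy":0,"dz":-0.06,"turn":0},{"fingers":1,"dx":0,"dy":0,"dz":-0.09,"turn":0},{"fingers":1,"dx":0,"dy":0,"dz":-0.1,"turn":0},{"fingers":1,"dx":0,"dy":0,"dz":-0.1,"turn":-0.03},{"fingers":1,"dx":0,"dy":0,"dz":-0.1,"turn":-0.06},{"fingers":1,"dx":0,"dy":0,"dz":-0.1,"turn":-0.09},{"fingers":1,"dx":0,"dy":0,"dz":-0.1,"turn":-0.11}]'
python3 - <<'E'
from h import *
go(620,-188,173,0.124)
E
```

```text
time_s: 6.55
eef_pos: [460.0, -274.2, 171.2]
tool_rot: [[0.992, 0.129, 0.001], [0.129, -0.992, -0.014], [-0.001, 0.014, -1.0]]
force: [-0.3, -0.1, -1.2]
finger_gap: 8.9
grip_force: 59.9
6.55 [ 460.  -274.2  171.2] [[0.992, 0.129, 0.001], [0.129, -0.992, -0.014], [-0.001, 0.014, -1.0]] F [-0.3 -0.1 -1.2] g 8.9 59.9 q [-0.67   0.367 -0.366  0.828 -0.01   2.342]
dx 0.170 dy -0.065 dz -0.003 turn 0.0016
```

```bash
python3 -m creep '[{"fingers":1,"dx":0.025,"dy":-0.01,"dz":0,"turn":0},{"fingers":1,"dx":0.055,"dy":-0.02,"dz":0,"turn":0},{"fingers":1,"dx":0.085,"dy":-0.03,"dz":0,"turn":0},{"fingers":1,"dx":0.115,"dy":-0.042,"dz":0,"turn":0},{"fingers":1,"dx":0.142,"dy":-0.053,"dz":0,"turn":0},{"fingers":1,"dx":0.16,"dy":-0.06,"dz":0,"turn":0},{"fingers":1,"dx":0.17,"dy":-0.065,"dz":0,"turn":0},{"fingers":1,"dx":0.17,"dy":-0.065,"dz":0,"turn":0}]'
python3 - <<'E'
from h import *
go(620,-188,150,0.124)
for c in('top','scene'):
    p,d=ctrl.grab_frame(c)
    print([(np.round(q['centre'],1).tolist(),round(q['confidence'],2)) for q in ctrl.find_in(c,'fin_top')[:3]])
    cv2.imwrite(f'pics/{c}2.png',p[:,:,::-1])
a=cv2.imread('pics/top2.png')[110:250,200:360];b=cv2.imread('pics/scene2.png')[140:300,180:400]
cv2.imwrite('pics/f2.png',np.hstack([cv2.resize(a,(400,350)),cv2.resize(b,(400,350))]))
E
```

```text
time_s: 7.35
eef_pos: [621.3, -187.8, 170.3]
tool_rot: [[0.992, 0.127, 0.001], [0.127, -0.992, -0.014], [-0.001, 0.014, -1.0]]
force: [0.2, 0.3, -1.9]
finger_gap: 9.2
grip_force: 59.9
7.35 [ 621.3 -187.8  170.3] [[0.992, 0.127, 0.001], [0.127, -0.992, -0.014], [-0.001, 0.014, -1.0]] F [ 0.2  0.3 -1.9] g 9.2 59.9 q [-0.402  0.566 -0.04   0.957 -0.013  2.612]
dx -0.001 dy -0.000 dz 0.020 turn 0.0012
[]
[([633.4, -84.1, 53.0], 0.56)]
```

View pics/f2.png

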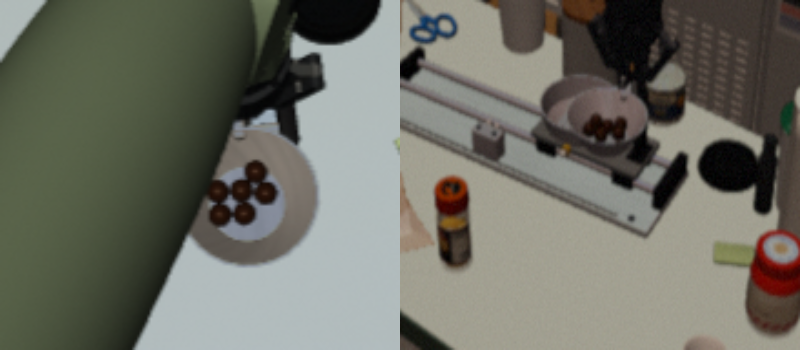

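```bash
python3 -m creep '[{"fingers":1,"dx":0,"dy":0,"dz":0.01,"turn":0},{"fingers":1,"dx":0,"dy":0,"dz":0.02,"turn":0},{"fingers":1,"dx":0,"dy":0,"dz":0.02,"turn":0}]'; for i in 1; do python3 -m creep '[{"fingers":1,"dx":0,"dy":0,"dz":0.003,"turn":0},{"fingers":1,"dx":0,"dy":0,"dz":0.003,"turn":0}]'; python3 -m creep '[{"fingers":1,"dx":0,"dy":0,"dz":0.003,"turn":0},{"fingers":1,"dx":0,"dy":0,"dz":0.003,"turn":0}]'; python3 -m creep '[{"fingers":1,"dx":0,"dy":0,"dz":0.003,"turn":0},{"fingers":1,"dx":0,"dy":0,"dz":0.003,"turn":0}]'; done | grep -E "eef|^force"
```

```text
time_s: 7.85
eef_pos: [619.5, -188.9, 149.5]
tool_rot: [[0.992, 0.125, -0.001], [0.125, -0.992, -0.014], [-0.003, 0.013, -1.0]]
force: [-0.3, -0.5, -1.9]
finger_gap: 9.1
grip_force: 59.9
eef_pos: [620.9, -189.2, 148.3]
force: [0.3, 0.1, -2.0]
eef_pos: [621.5, -189.5, 146.9]
force: [-3.0, 0.4, 1.9]
eef_pos: [621.6, -190.0, 145.3]
force: [-5.0, 1.8, 10.9]
```

```bash
for i in 1; do python3 -m creep '[{"fingers":1,"dx":0,"dy":0,"dz":0.003,"turn":0},{"fingers":1,"dx":0,"dy":0,"dz":0.003,"turn":0}]'; python3 -m creep '[{"fingers":1,"dx":0,"dy":0,"dz":0.003,"turn":0},{"fingers":1,"dx":0,"dy":0,"dz":0.003,"turn":0}]'; python3 -m creep '[{"fingers":1,"dx":0,"dy":0,"dz":0.003,"turn":0},{"fingers":1,"dx":0,"dy":0,"dz":0.003,"turn":0}]'; done | grep -E "eef|^force|tool"
```

```text
eef_pos: [621.8, -190.3, 142.9]
tool_rot: [[0.992, 0.125, 0.005], [0.125, -0.992, -0.018], [0.003, 0.018, -1.0]]
force: [-6.7, 0.5, 14.0]
eef_pos: [622.1, -190.6, 140.4]
tool_rot: [[0.992, 0.125, 0.006], [0.125, -0.992, -0.018], [0.004, 0.019, -1.0]]
force: [-6.4, -0.7, 15.4]
eef_pos: [622.4, -190.8, 137.7]
tool_rot: [[0.992, 0.125, 0.007], [0.125, -0.992, -0.019], [0.005, 0.019, -1.0]]
force: [-6.2, -1.0, 16.7]
```

```bash
for i in 1; do python3 -m creep '[{"fingers":1,"dx":0,"dy":0,"dz":0.003,"turn":0},{"fingers":1,"dx":0,"dy":0,"dz":0.006,"turn":0},{"fingers":1,"dx":0,"dy":0,"dz":0.006,"turn":0}]';  python3 -m creep '[{"fingers":1,"dx":0,"dy":0,"dz":0.003,"turn":0},{"fingers":1,"dx":0,"dy":0,"dz":0.006,"turn":0},{"fingers":1,"dx":0,"dy":0,"dz":0.006,"turn":0}]'; done | grep -E "eef|^force|tool"
python3 - <<'E'
from h import *
p,d=ctrl.grab_frame('scene');cv2.imwrite('pics/f3.png',cv2.resize(p[130:310,190:430,::-1],(800,600),interpolation=cv2.INTER_CUBIC))
st()
E
```

```text
eef_pos: [623.7, -191.1, 132.4]
tool_rot: [[0.992, 0.125, 0.01], [0.125, -0.992, -0.019], [0.007, 0.02, -1.0]]
force: [-3.7, 0.1, 17.3]
eef_pos: [624.2, -191.7, 127.1]
tool_rot: [[0.992, 0.125, 0.011], [0.125, -0.992, -0.02], [0.008, 0.022, -1.0]]
force: [-5.2, -2.0, 18.8]
9.7 [ 624.  -191.8  127. ] [[0.992, 0.125, 0.01], [0.125, -0.992, -0.021], [0.008, 0.022, -1.0]] F [-5.2 -2.2 19.7] g 9.1 81.6 q [-0.405  0.605 -0.093  0.856 -0.015  2.611]
```

View pics/f3.png

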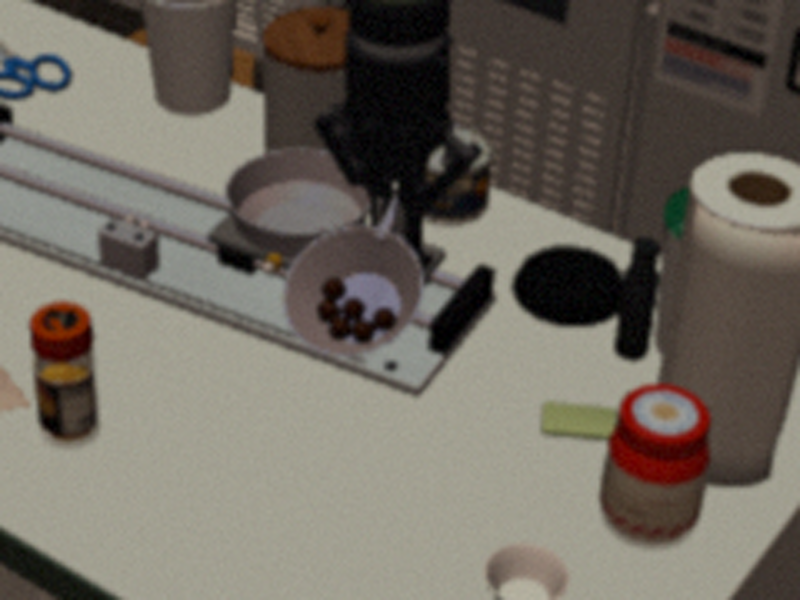

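```bash
cat >> h.py <<'E'
def tilt(u,v,w=4,c='scene'):
    "plane fit to depth in a window: angle of normal from vertical (deg)"
    p,d=ctrl.grab_frame(c);P=ctrl.camera_params(c);R=np.array(P['R']);t=np.array(P['t']);Ki=np.linalg.inv(np.array(P['K']))
    X=np.array([R.T@(Ki@[i,j,1]*d[j,i]-t) for j in range(v-w,v+w+1) for i in range(u-w,u+w+1) if d[j,i]>0])
    for _ in range(4):
        m=X.mean(0);n=np.linalg.svd(X-m)[2][2];r=np.abs((X-m)@n);X=X[r<=np.quantile(r,.85)]
    n*=np.sign(n[2]);print('plane',np.round(m,1),np.round(n,3),'tilt',round(np.degrees(np.arccos(n[2])),1),'rms',round(r.std(),2));return p
E
python3 - <<'E'
from h import *
tilt(301,217,4);tilt(302,216,5);tilt(303,219,4)
E
```

```text
plane [ 583.6 -199.9   76.7] [-0.412  0.017  0.911] tilt 24.3 rms 0.59
plane [ 587.1 -200.    77.6] [-0.485 -0.017  0.874] tilt 29.0 rms 0.47
plane [ 582.6 -205.9   75.7] [-0.3    0.332  0.895] tilt 26.5 rms 0.91
```

```bash
cat >> h.py <<'E'
def rim(th,yaw=None,d=70,n=72):
    s=ctrl.sense();R=np.array(s['tool_rot']);p=np.array(s['eef_pos'])+6*R[:,2]
    th=np.radians(th);u=R[:,0];z=np.array([0,0,1.]);w=np.cross(z,u)
    U=np.cos(th)*u+np.sin(th)*z;Z=-np.sin(th)*u+np.cos(th)*z
    a=np.linspace(0,2*np.pi,n);c=p-d*U+8*Z
    return np.array([c+54*(np.cos(k)*U+np.sin(k)*w) for k in a])
E
python3 - <<'E'
from h import *
for th in range(20,56,5):
    q=np.array([proj('scene',X) for X in rim(th)]);print(th,q.min(0).round(1),q.max(0).round(1))
E
```

```text
20 [273.4 195.9] [317.2 232.6]
25 [273.9 196.5] [317.3 235. ]
30 [274.6 197.1] [317.4 237.1]
35 [275.4 197.6] [317.7 238.8]
40 [276.3 198.1] [317.9 240.2]
45 [277.2 198.5] [318.3 241.3]
50 [278.3 198.9] [318.8 242. ]
55 [279.4 199.2] [319.3 242.3]
```

```bash
cat >> h.py <<'E'
def prof(pts,c='scene'):
    p,d=ctrl.grab_frame(c);P=ctrl.camera_params(c);R=np.array(P['R']);t=np.array(P['t']);Ki=np.linalg.inv(np.array(P['K']))
    s=ctrl.sense();T=np.array(s['tool_rot']);g=np.array(s['eef_pos'])+6*T[:,2]
    for i,j in pts:
        X=R.T@(Ki@[i,j,1]*d[j,i]-t)-g;print((i,j),'u %.0f side %.0f z %.0f'%(X@T[:,0],X@T[:,1],X[2]),end='; ')
    print();return p
E
python3 - <<'E'
from h import *
prof([(293,j) for j in range(222,246,2)]);prof([(303,j) for j in range(196,240,3)])
E
```

```text
(293, 222) u -70 side -5 z -43; (293, 224) u -73 side -4 z -47; (293, 226) u -79 side -1 z -48; (293, 228) u -83 side 1 z -50; (293, 230) u -86 side 3 z -55; (293, 232) u -83 side 1 z -64; (293, 234) u -95 side 8 z -58; (293, 236) u -116 side 19 z -45; (293, 238) u -52 side -16 z -112; (293, 240) u -51 side -17 z -120; (293, 242) u -55 side -14 z -123; (293, 244) u -62 side -10 z -123; 
(303, 196) u -10 side -10 z -3; (303, 199) u -25 side -2 z 0; (303, 202) u -29 side 0 z -6; (303, 205) u -28 side 0 z -16; (303, 208) u -27 side -0 z -26; (303, 211) u -29 side 0 z -34; (303, 214) u -33 side 3 z -39; (303, 217) u -39 side 6 z -44; (303, 220) u -47 side 10 z -47; (303, 223) u -68 side 21 z -37; (303, 226) u -74 side 24 z -41; (303, 229) u -65 side 20 z -59; (303, 232) u -83 side 29 z -52; (303, 235) u -31 side 3 z -109; (303, 238) u -45 side 9 z -107;
```

```bash
for i in 1; do python3 -m creep '[{"fingers":1,"dx":0.002,"dy":0,"dz":0.002,"turn":0},{"fingers":1,"dx":0.003,"dy":0,"dz":0.004,"turn":0},{"fingers":1,"dx":0.003,"dy":0,"dz":0.005,"turn":0}]';  python3 -m creep '[{"fingers":1,"dx":0,"dy":0,"dz":0.002,"turn":0},{"fingers":1,"dx":0,"dy":0,"dz":0.004,"turn":0},{"fingers":1,"dx":0,"dy":0,"dz":0.005,"turn":0}]'; done | grep -E "eef|^force|tool"
python3 - <<'E'
from h import *
p=prof([(293,j) for j in range(226,246,2)]);prof([(303,j) for j in range(196,240,3)])
q=lambda th:np.array([proj('scene',X) for X in rim(th)])
k=cv2.resize(p[170:270,240:373,::-1],(798,600),interpolation=cv2.INTER_CUBIC)
for th,col in((30,(0,255,0)),(40,(0,0,255)),(50,(255,0,0))):cv2.polylines(k,[np.int32((q(th)-[240,170]+.5)*6)],True,col,1)
cv2.imwrite('pics/f4.png',k);st()
E
```

```text
eef_pos: [625.8, -191.5, 122.4]
tool_rot: [[0.992, 0.125, 0.008], [0.125, -0.992, -0.021], [0.005, 0.021, -1.0]]
force: [-12.5, -0.6, 28.9]
eef_pos: [622.7, -190.6, 115.0]
tool_rot: [[0.992, 0.125, 0.001], [0.125, -0.992, -0.018], [-0.002, 0.018, -1.0]]
force: [-16.1, -0.4, 22.2]
(293, 226) u -46 side -16 z -64; (293, 228) u -56 side -11 z -62; (293, 230) u -53 side -12 z -70; (293, 232) u -71 side -2 z -60; (293, 234) u -73 side -1 z -65; (293, 236) u -76 side 0 z -69; (293, 238) u -75 side -0 z -76; (293, 240) u -85 side 5 z -73; (293, 242) u -97 side 12 z -68; (293, 244) u -103 side 15 z -69; 
(303, 196) u -13 side -6 z 12; (303, 199) u -11 side -6 z 2; (303, 202) u -23 side -0 z 2; (303, 205) u -27 side 2 z -3; (303, 208) u -24 side 1 z -15; (303, 211) u -26 side 2 z -23; (303, 214) u -23 side 0 z -35; (303, 217) u -24 side 1 z -43; (303, 220) u -32 side 5 z -46; (303, 223) u -33 side 6 z -54; (303, 226) u -43 side 11 z -55; (303, 229) u -61 side 21 z -48; (303, 232) u -61 side 21 z -58; (303, 235) u -58 side 20 z -70; (303, 238) u -73 side 27 z -66; 
10.65 [ 622.2 -190.5  114.8] [[0.992, 0.125, -0.0], [0.125, -0.992, -0.018], [-0.002, 0.018, -1.0]] F [-15.5  -1.6  18.2] g 9.1 85.3 q [-0.403  0.62  -0.099  0.845 -0.017  2.613]
```

View pics/f4.png

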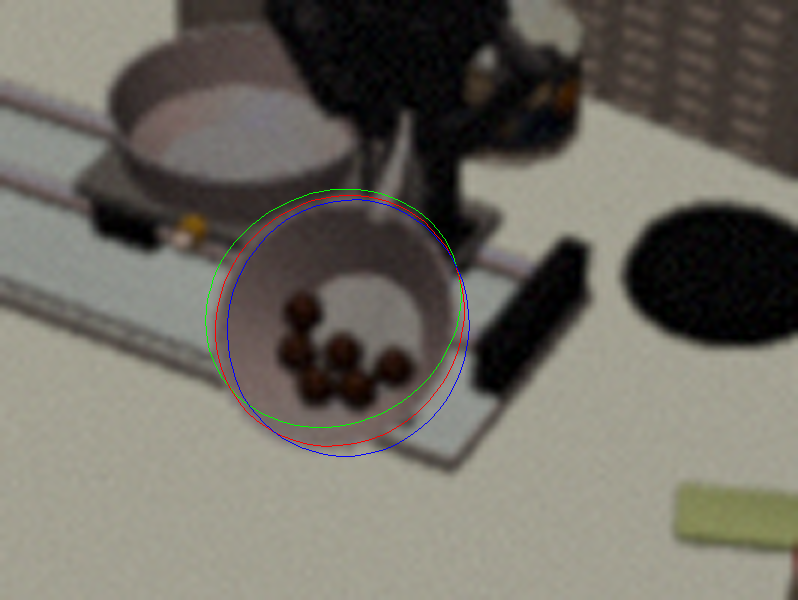

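```bash
python3 -m creep '[{"fingers":1,"dx":0.003,"dy":0,"dz":0,"turn":0},{"fingers":1,"dx":0.006,"dy":0,"dz":0.001,"turn":0},{"fingers":1,"dx":0.007,"dy":0,"dz":0.001,"turn":0},{"fingers":1,"dx":0.007,"dy":0,"dz":0.001,"turn":0}]'
python3 - <<'E'
from h import *
p=prof([(293,j) for j in range(236,250,2)])
cv2.imwrite('pics/raw5.png',p[:,:,::-1])
# scoop silhouette lower boundary check: brightness along columns
g=cv2.cvtColor(p,cv2.COLOR_RGB2GRAY)
for i in(285,290,295,300,305):print(i,g[232:252,i].tolist())
for th in(35,40,45,50,55):
    q=np.array([proj('scene',X) for X in rim(th)]);print(th,[round(max(np.interp(i,*zip(*sorted((a,b) for a,b in q if b>220))) for _ in [0]),1) for i in (285,290,295,300,305)])
E
```

```text
time_s: 11.05
eef_pos: [622.7, -188.6, 108.5]
tool_rot: [[0.992, 0.124, -0.015], [0.124, -0.992, -0.015], [-0.017, 0.013, -1.0]]
force: [-21.0, -2.2, 4.2]
finger_gap: 8.9
grip_force: 83.1
(293, 236) u -71 side 1 z -66; (293, 238) u -76 side 3 z -68; (293, 240) u -73 side 2 z -77; (293, 242) u -82 side 7 z -75; (293, 244) u -93 side 13 z -71; (293, 246) u -103 side 18 z -68; (293, 248) u -72 side 2 z -105; 
285 [66, 84, 96, 106, 104, 105, 108, 111, 105, 106, 107, 113, 128, 147, 153, 157, 158, 161, 158, 160]
290 [9, 18, 22, 23, 12, 10, 35, 72, 97, 107, 110, 112, 110, 113, 132, 153, 160, 159, 161, 160]
295 [8, 24, 46, 38, 20, 25, 55, 87, 104, 112, 111, 111, 107, 104, 122, 146, 159, 160, 162, 159]
300 [89, 74, 40, 19, 7, 4, 13, 38, 84, 103, 105, 105, 107, 120, 150, 160, 159, 162, 162, 156]
305 [19, 12, 5, 19, 53, 84, 102, 98, 101, 101, 104, 83, 77, 118, 151, 162, 159, 157, 160, 161]
35 [np.float64(241.9), np.float64(243.3), np.float64(243.5), np.float64(242.4), np.float64(240.1)]
40 [np.float64(242.8), np.float64(244.6), np.float64(244.9), np.float64(244.1), np.float64(241.9)]
45 [np.float64(243.1), np.float64(245.3), np.float64(246.0), np.float64(245.4), np.float64(243.4)]
50 [np.float64(242.9), np.float64(245.6), np.float64(246.6), np.float64(246.3), np.float64(244.7)]
55 [np.float64(242.0), np.float64(245.3), np.float64(246.8), np.float64(246.9), np.float64(245.6)]
```

```bash
python3 -m creep '[{"fingers":1,"dx":0.002,"dy":0,"dz":-0.002,"turn":0},{"fingers":1,"dx":0.004,"dy":0,"dz":-0.004,"turn":0},{"fingers":1,"dx":0.005,"dy":0,"dz":-0.004,"turn":0},{"fingers":1,"dx":0.005,"dy":0,"dz":-0.004,"turn":0}]'
cat >> h.py <<'E'
def fit(cols,r0,r1,thr=130):
    p,_=ctrl.grab_frame('scene');g=cv2.cvtColor(p,cv2.COLOR_RGB2GRAY).astype(float)
    o=[]
    for i in cols:
        k=[j for j in range(r0,r1) if g[j,i]>thr and g[j-1,i]<=thr];j=k[-1] if k else r1;o.append(round(j-1+(thr-g[j-1,i])/(g[j,i]-g[j-1,i]+1e-6),1))
    print('edge',o)
    for th in(40,45,50,55,60):
        q=np.array([proj('scene',X) for X in rim(th)]);q=q[q[:,1]>q[:,1].mean()];q=q[np.argsort(q[:,0])];print(th,np.interp(cols,q[:,0],q[:,1]).round(1).tolist())
    return p
E
python3 - <<'E'
from h import *
p=fit([280,285,290,295,300,305,310],236,254);st();cv2.imwrite('pics/raw6.png',p[:,:,::-1])
E
```

```text
time_s: 11.5
eef_pos: [622.6, -187.5, 109.0]
tool_rot: [[0.992, 0.123, -0.027], [0.123, -0.992, -0.014], [-0.028, 0.011, -1.0]]
force: [-29.7, -5.3, -2.8]
finger_gap: 8.9
grip_force: 82.0
edge [np.float64(241.0), np.float64(244.1), np.float64(245.6), np.float64(245.5), np.float64(244.4), np.float64(245.4), np.float64(247.4)]
40 [238.8, 242.3, 244.0, 244.2, 243.3, 241.0, 236.9]
45 [238.5, 242.7, 244.8, 245.4, 244.6, 242.6, 238.6]
50 [237.4, 242.6, 245.1, 246.1, 245.7, 243.9, 240.2]
55 [235.4, 241.8, 244.9, 246.3, 246.3, 244.8, 241.6]
60 [232.1, 240.4, 244.2, 246.1, 246.5, 245.5, 242.7]
11.55 [ 622.6 -187.5  109. ] [[0.992, 0.123, -0.027], [0.123, -0.992, -0.014], [-0.028, 0.011, -1.0]] F [-28.9  -4.1  -2.7] g 8.7 82.0 q [-0.396  0.643 -0.073  0.874 -0.023  2.623]
```

```bash
python3 -m creep '[{"fingers":1,"dx":-0.015,"dy":0,"dz":-0.002,"turn":0},{"fingers":1,"dx":-0.03,"dy":0,"dz":-0.01,"turn":0},{"fingers":1,"dx":-0.03,"dy":0,"dz":-0.02,"turn":0},{"fingers":1,"dx":-0.03,"dy":0,"dz":-0.03,"turn":0},{"fingers":1,"dx":-0.03,"dy":0,"dz":-0.03,"turn":0}]'
python3 - <<'E'
from h import *
g=cv2.cvtColor(cv2.imread('pics/top0.png'),cv2.COLOR_BGR2GRAY)
for r in range(126,162,2):print(r,g[r,280:300].tolist())
ex=np.array([.992,.124,0]);ey=np.array([-.124,.992,0]);f=np.array([660,-183,134.])
for a in(-15,15):
    for b in (-6,6):print(a,b,proj('top',f+a*ex+b*ey).round(1),proj('top',f+a*ex+b*ey-[0,0,82]).round(1))
p=fit([270,275,280,285,290,295,300],215,250);st()
cv2.imwrite('pics/raw7.png',p[:,:,::-1])
q=rim(45);print(proj('scene',q[0]),np.array([proj('scene',X) for X in q]).min(0),np.array([proj('scene',X) for X in q]).max(0))
E
```

```text
time_s: 12.05
eef_pos: [608.6, -191.7, 147.2]
tool_rot: [[0.992, 0.126, 0.007], [0.126, -0.992, -0.017], [0.005, 0.018, -1.0]]
force: [0.4, -1.4, -0.1]
finger_gap: 8.7
grip_force: 82.4
126 [150, 150, 149, 150, 149, 149, 149, 149, 149, 150, 150, 149, 149, 150, 150, 150, 149, 149, 150, 150]
128 [150, 150, 149, 148, 149, 149, 149, 149, 149, 150, 150, 149, 148, 147, 146, 146, 147, 147, 147, 147]
130 [147, 147, 147, 146, 129, 118, 117, 109, 121, 118, 116, 106, 90, 96, 111, 128, 133, 133, 131, 108]
132 [90, 85, 75, 71, 77, 80, 60, 16, 7, 10, 9, 21, 61, 81, 76, 106, 131, 132, 99, 40]
134 [84, 84, 85, 84, 84, 84, 58, 6, 11, 10, 9, 7, 37, 69, 76, 101, 132, 132, 119, 77]
136 [85, 84, 85, 85, 85, 85, 59, 7, 11, 10, 9, 7, 24, 62, 78, 87, 109, 112, 111, 111]
138 [85, 85, 86, 84, 85, 84, 58, 4, 11, 12, 12, 7, 12, 53, 74, 71, 92, 110, 110, 110]
140 [86, 86, 74, 44, 13, 15, 10, 7, 9, 13, 12, 8, 6, 9, 15, 34, 65, 79, 81, 85]
142 [86, 86, 68, 30, 14, 15, 11, 4, 6, 12, 14, 8, 6, 8, 9, 42, 104, 137, 137, 137]
144 [85, 87, 86, 62, 14, 16, 10, 5, 3, 6, 7, 6, 4, 5, 10, 29, 93, 133, 135, 134]
146 [87, 86, 8
[... 747 characters left out ...]
0.7]
15 6 [287.1 130.3] [287.3 141.4]
edge [np.float64(232.4), np.float64(234.4), np.float64(236.0), np.float64(237.8), np.float64(239.8), np.float64(241.7), np.float64(243.7)]
40 [216.9, 228.0, 233.6, 236.2, 237.2, 237.0, 235.6]
45 [217.9, 226.7, 233.6, 236.8, 238.2, 238.3, 237.1]
50 [218.6, 223.6, 232.9, 236.8, 238.7, 239.1, 238.2]
55 [219.0, 219.0, 231.5, 236.3, 238.6, 239.5, 238.9]
60 [219.2, 219.2, 229.3, 235.1, 238.0, 239.4, 239.2]
12.1 [ 608.1 -191.4  146.3] [[0.992, 0.126, 0.006], [0.126, -0.992, -0.016], [0.004, 0.017, -1.0]] F [ 0.3  0.2 -1. ] g 9.0 82.4 q [-0.415  0.563 -0.112  0.883 -0.013  2.6  ]
[301.52010543 195.97861506] [273.24791724 195.02911279] [314.93584903 238.40169734]
```

```bash
python3 - <<'E'
from h import *
p=cv2.imread('pics/raw7.png')
k=cv2.resize(p[180:255,255:330],(400,400),interpolation=cv2.INTER_CUBIC)
for th,col in((45,(0,0,255)),(60,(255,0,0))):
    q=np.array([proj('scene',X) for X in rim(th)]);cv2.polylines(k,[np.int32((q-[255,180]+.5)*400/75)],True,col,1)
w,d=ctrl.grab_frame('wrist');cv2.imwrite('pics/w7.png',w[:,:,::-1])
cv2.imwrite('pics/v7.png',np.hstack([k,cv2.resize(w[:,70:490,::-1],(400,400))]))
E
```

```text
(no output)
```

View pics/v7.png

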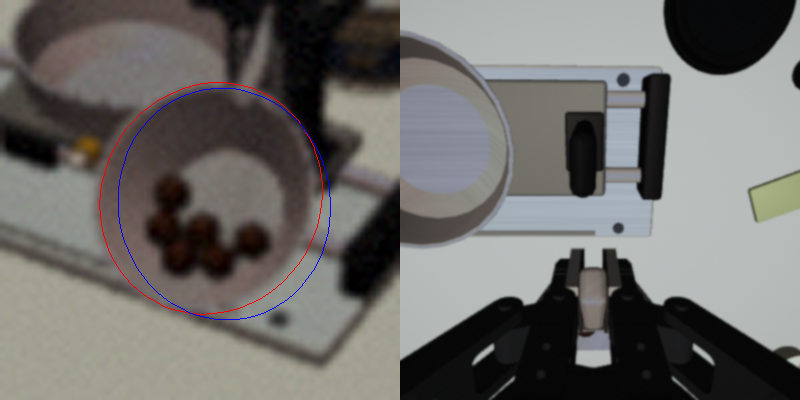

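```bash
python3 - <<'E'
from h import *
p=prof([(273,j) for j in range(272,368,5)],'wrist')
print([p[j,273].tolist() for j in range(272,368,5)])
E
```

```text
(273, 272) u -63 side -0 z -141; (273, 277) u -67 side -0 z -140; (273, 282) u 24 side -0 z 26; (273, 287) u 22 side -0 z 27; (273, 292) u 22 side -0 z 29; (273, 297) u 20 side -0 z 30; (273, 302) u 19 side -0 z 30; (273, 307) u 18 side -0 z 31; (273, 312) u 17 side -0 z 33; (273, 317) u 17 side -0 z 35; (273, 322) u 13 side -0 z 32; (273, 327) u 6 side -0 z 26; (273, 332) u -1 side -0 z 20; (273, 337) u -9 side -0 z 13; (273, 342) u -19 side -0 z 4; (273, 347) u -25 side -0 z -0; (273, 352) u -91 side -0 z -72; (273, 357) u -95 side -0 z -72; (273, 362) u -99 side -0 z -72; (273, 367) u -103 side -0 z -70; 
[[185, 190, 189], [185, 190, 189], [72, 67, 64], [120, 111, 106], [123, 113, 108], [127, 118, 112], [128, 118, 113], [128, 119, 114], [132, 127, 127], [135, 136, 145], [131, 121, 115], [129, 119, 113], [128, 118, 112], [127, 118, 112], [126, 116, 110], [91, 85, 81], [132, 134, 149], [133, 136, 150], [134, 137, 152], [148, 152, 158]]
```

```bash
python3 -m creep '[{"fingers":1,"dx":0.01,"dy":-0.001,"dz":0,"turn":0},{"fingers":1,"dx":0.019,"dy":-0.001,"dz":0.005,"turn":0},{"fingers":1,"dx":0.019,"dy":-0.001,"dz":0.015,"turn":0},{"fingers":1,"dx":0.019,"dy":-0.001,"dz":0.02,"turn":0},{"fingers":1,"dx":0.019,"dy":-0.001,"dz":0.02,"turn":0}]' | grep -E "eef|^force"; for i in 1; do python3 -m creep '[{"fingers":1,"dx":0,"dy":0,"dz":0.004,"turn":0},{"fingers":1,"dx":0,"dy":0,"dz":0.004,"turn":0}]';  python3 -m creep '[{"fingers":1,"dx":0,"dy":0,"dz":0.003,"turn":0},{"fingers":1,"dx":0,"dy":0,"dz":0.003,"turn":0}]';python3 -m creep '[{"fingers":1,"dx":0,"dy":0,"dz":0.003,"turn":0},{"fingers":1,"dx":0,"dy":0,"dz":0.003,"turn":0}]'; python3 -m creep '[{"fingers":1,"dx":0,"dy":0,"dz":0.003,"turn":0},{"fingers":1,"dx":0,"dy":0,"dz":0.003,"turn":0}]'; done | grep -E "eef|^force"
python3 - <<'E'
from h import *
p=prof([(273,j) for j in range(277,357,5)],'wrist')
E
```

```text
eef_pos: [623.8, -187.5, 122.6]
force: [1.0, 1.0, -2.0]
eef_pos: [624.6, -188.1, 120.2]
force: [-0.3, 0.4, -1.0]
eef_pos: [625.0, -188.4, 117.9]
force: [-1.0, -0.4, -1.1]
eef_pos: [625.6, -188.8, 117.0]
force: [-5.1, 0.0, 10.2]
eef_pos: [623.9, -189.4, 113.4]
force: [-8.6, -2.3, 7.1]
(273, 277) u 25 side -0 z 24; (273, 282) u -46 side -0 z -95; (273, 287) u 23 side -0 z 27; (273, 292) u 21 side -0 z 28; (273, 297) u 20 side -0 z 29; (273, 302) u 19 side -0 z 30; (273, 307) u 18 side -0 z 31; (273, 312) u 17 side -0 z 33; (273, 317) u 15 side -0 z 33; (273, 322) u 14 side -0 z 34; (273, 327) u 12 side -0 z 34; (273, 332) u 3 side -0 z 25; (273, 337) u -6 side -0 z 17; (273, 342) u -20 side -0 z 3; (273, 347) u -90 side -0 z -76; (273, 352) u -94 side -0 z -75;
```

```bash
for i in 1; do python3 -m creep '[{"fingers":1,"dx":-0.002,"dy":0,"dz":-0.006,"turn":0},{"fingers":1,"dx":0,"dy":0,"dz":-0.012,"turn":0},{"fingers":1,"dx":0.005,"dy":0,"dz":-0.012,"turn":0},{"fingers":1,"dx":0.005,"dy":0,"dz":-0.012,"turn":0},{"fingers":1,"dx":0.005,"dy":0,"dz":-0.012,"turn":0}]';  python3 -m creep '[{"fingers":1,"dx":0,"dy":0,"dz":0.003,"turn":0},{"fingers":1,"dx":0,"dy":0,"dz":0.006,"turn":0},{"fingers":1,"dx":0,"dy":0,"dz":0.006,"turn":0}]';python3 -m creep '[{"fingers":1,"dx":0,"dy":0,"dz":0.003,"turn":0},{"fingers":1,"dx":0,"dy":0,"dz":0.003,"turn":0}]'; python3 -m creep '[{"fingers":1,"dx":0,"dy":0,"dz":0.003,"turn":0},{"fingers":1,"dx":0,"dy":0,"dz":0.003,"turn":0}]';python3 -m creep '[{"fingers":1,"dx":0,"dy":0,"dz":0.003,"turn":0},{"fingers":1,"dx":0,"dy":0,"dz":0.003,"turn":0}]'; done | grep -E "eef|^force"
python3 - <<'E'
from h import *
p=prof([(273,j) for j in range(277,357,5)],'wrist')
E
```

```text
eef_pos: [630.3, -187.2, 123.5]
force: [-0.0, 0.6, -1.9]
eef_pos: [630.3, -188.2, 119.8]
force: [-5.4, 0.3, 12.1]
eef_pos: [630.8, -189.3, 119.3]
force: [-9.6, -0.7, 23.9]
eef_pos: [628.4, -189.2, 114.1]
force: [-11.4, -2.9, 13.3]
eef_pos: [627.3, -188.5, 108.9]
force: [-7.2, -2.8, -1.9]
(273, 277) u 28 side -0 z 30; (273, 282) u 25 side -0 z 28; (273, 287) u 24 side -0 z 30; (273, 292) u 21 side -0 z 28; (273, 297) u -18 side -0 z -30; (273, 302) u 18 side -0 z 29; (273, 307) u 18 side -0 z 31; (273, 312) u 16 side -0 z 32; (273, 317) u 14 side -0 z 32; (273, 322) u 14 side -0 z 34; (273, 327) u 13 side -0 z 35; (273, 332) u 12 side -0 z 36; (273, 337) u 9 side -0 z 35; (273, 342) u 8 side -0 z 36; (273, 347) u -114 side -0 z -104; (273, 352) u -119 side -0 z -104;
```

```bash
python3 - <<'E'
from h import *
p,d=ctrl.grab_frame('scene');cv2.imwrite('pics/raw8.png',p[:,:,::-1])
print([(np.round(q['centre'],0).tolist(),round(q['confidence'],2)) for q in ctrl.find_in('scene','ball0_center')[:8]])
s=st();print(proj('scene',s['eef_pos']))
m=(p.astype(int).max(2)<60)[205:250,260:330]
for r in m[::1]:print(''.join('#' if x else '.' for x in r))
E
```

```text
[]
15.1 [ 627.1 -188.1  107.7] [[0.992, 0.125, -0.003], [0.125, -0.992, -0.016], [-0.005, 0.015, -1.0]] F [-7.2 -1.6  0.6] g 9.2 78.0 q [-0.397  0.637 -0.088  0.843 -0.016  2.619]
[307.55943776 197.28863773]
#######.#....##############.#.................###########.............
#########......##########.....................##############..........
########..........................######.......###############........
######.........................##########.......#############.........
######........####.............###########..###..###########..........
.#####...........####........###################...#########..........
...................###.....#.####.###############...#######...........
..........................###.#.##################..#######...........
..............................#####.###############.#######...........
..............................##.###################..####............
............................#.#########....#########...##............#
.............................##.#.#...........#######...............##
................................#.......
[... 1602 characters left out ...]
......................##....####.............................
......................................................................
......................................................................
......................................................................
......................................................................
......................................................................
......................................................................
......................................................................
......................................................................
......................................................................
```

```bash
python3 -m creep '[{"fingers":1,"dx":-0.006,"dy":0,"dz":-0.003,"turn":0},{"fingers":1,"dx":-0.012,"dy":0,"dz":-0.01,"turn":0},{"fingers":1,"dx":-0.015,"dy":0,"dz":-0.025,"turn":0},{"fingers":1,"dx":-0.015,"dy":0,"dz":-0.04,"turn":0},{"fingers":1,"dx":-0.015,"dy":0,"dz":-0.055,"turn":0},{"fingers":1,"dx":-0.015,"dy":0,"dz":-0.065,"turn":0},{"fingers":1,"dx":-0.015,"dy":0,"dz":-0.07,"turn":0},{"fingers":1,"dx":-0.015,"dy":0,"dz":-0.07,"turn":0}]' | grep -E "eef|^force"
python3 - <<'E'
from h import *
prof([(273,j) for j in range(277,380,4)],'wrist')
p,d=ctrl.grab_frame('scene');cv2.imwrite('pics/raw9.png',p[:,:,::-1])
for th in (45,50,55):
    q=np.array([proj('scene',X) for X in rim(th)]);print(th,q.min(0),q.max(0))
m=(p.astype(int).max(2)<60)[180:240,260:330]
for r in m[::1]:print(''.join('#' if x else '.' for x in r))
E
```

```text
eef_pos: [615.5, -188.6, 179.9]
force: [-0.0, -0.3, -1.4]
(273, 277) u -87 side -0 z -175; (273, 281) u -15 side -0 z -42; (273, 285) u -15 side -0 z -37; (273, 289) u -16 side -0 z -35; (273, 293) u -17 side -0 z -32; (273, 297) u -18 side -0 z -31; (273, 301) u 18 side -0 z 29; (273, 305) u 17 side -0 z 30; (273, 309) u 17 side -0 z 32; (273, 313) u 16 side -0 z 32; (273, 317) u 15 side -0 z 32; (273, 321) u 14 side -0 z 34; (273, 325) u 13 side -0 z 34; (273, 329) u 12 side -0 z 35; (273, 333) u 11 side -0 z 36; (273, 337) u 10 side -0 z 36; (273, 341) u 8 side -0 z 36; (273, 345) u 80 side -0 z 123; (273, 349) u -177 side -0 z -175; (273, 353) u -181 side -0 z -174; (273, 357) u -187 side -0 z -175; (273, 361) u -194 side -0 z -176; (273, 365) u -199 side -0 z -175; (273, 369) u -204 side -0 z -175; (273, 373) u -210 side -0 z -175; (273, 377) u -216 side -0 z -175; 
45 [273.82811314 182.58131824] [315.97335789 226.14411011]
50 [274.91478223 182.97879829] [316.44895054 226.97331128]
55 [276.06584188 183.32668827] [316.98279314 227.43440355]
......................................#
[... 3520 characters left out ...]
..................................................##########.
...........................................................#########..
...........................................................#########..
...........................................................########...
...........................................................#######....
.............................................................####.....
...............................................................#......
......................................................................
......................................................................
...............................................#......................
```

```bash
for i in 1; do python3 -m creep '[{"fingers":1,"dx":0,"dy":0,"dz":-0.02,"turn":-0.01},{"fingers":1,"dx":0,"dy":0,"dz":-0.04,"turn":-0.04},{"fingers":1,"dx":0,"dy":0,"dz":-0.055,"turn":-0.07},{"fingers":1,"dx":0,"dy":0,"dz":-0.06,"turn":-0.1},{"fingers":1,"dx":0,"dy":0,"dz":-0.06,"turn":-0.13},{"fingers":1,"dx":0,"dy":0,"dz":-0.06,"turn":-0.16},{"fingers":1,"dx":0,"dy":0,"dz":-0.06,"turn":-0.19},{"fingers":1,"dx":0,"dy":0,"dz":-0.06,"turn":-0.22}]'; python3 -m creep '[{"fingers":1,"dx":0,"dy":0,"dz":0,"turn":-0.03},{"fingers":1,"dx":0,"dy":0,"dz":0,"turn":-0.06},{"fingers":1,"dx":0,"dy":0,"dz":0,"turn":-0.09},{"fingers":1,"dx":0,"dy":0,"dz":0,"turn":-0.12},{"fingers":1,"dx":0,"dy":0,"dz":0,"turn":-0.15},{"fingers":1,"dx":0,"dy":0,"dz":0,"turn":-0.18},{"fingers":1,"dx":0,"dy":0,"dz":0,"turn":-0.21},{"fingers":1,"dx":0,"dy":0,"dz":0,"turn":-0.23}]'; python3 -m creep '[{"fingers":1,"dx":0,"dy":0,"dz":0,"turn":-0.02},{"fingers":1,"dx":0,"dy":0,"dz":0,"turn":-0.04},{"fingers":1,"dx":0,"dy":0,"dz":0,"turn":-0.05},{"fingers":1,"dx":0,"dy":0,"dz":0,"turn":-0.05}]'; done | grep -E "eef|^force"
python3 - <<'E'
from h import *
go(624,104,240,1.695)
prof([(273,j) for j in range(277,350,4)],'wrist')
p,d=ctrl.grab_frame('top');cv2.imwrite('pics/top9.png',p[:,:,::-1])
s=ctrl.sense();print(proj('top',s['eef_pos']))
E
```

```text
eef_pos: [614.3, -187.3, 237.5]
force: [0.3, 0.2, -0.7]
eef_pos: [614.3, -187.3, 237.4]
force: [-0.6, 1.3, -1.5]
eef_pos: [614.3, -187.4, 237.6]
force: [-0.3, -0.4, -1.6]
18.0 [ 614.3 -187.4  237.6] [[-0.126, 0.992, 0.001], [0.992, 0.126, -0.014], [-0.014, -0.001, -1.0]] F [-0.3 -0.4 -1.6] g 8.7 78.0 q [-0.405  0.507  0.036  1.095 -0.013  1.039]
dx 0.288 dy 0.046 dz -0.007 turn 0.0006
(273, 277) u -119 side 0 z -231; (273, 281) u -14 side 0 z -41; (273, 285) u -15 side 0 z -38; (273, 289) u -16 side 0 z -35; (273, 293) u -17 side 0 z -33; (273, 297) u -18 side 0 z -31; (273, 301) u 18 side 0 z 28; (273, 305) u 18 side 0 z 30; (273, 309) u 18 side 0 z 31; (273, 313) u 16 side 0 z 31; (273, 317) u 15 side 0 z 33; (273, 321) u 14 side 0 z 33; (273, 325) u 14 side 0 z 35; (273, 329) u 13 side 0 z 36; (273, 333) u 11 side 0 z 35; (273, 337) u 11 side 0 z 36; (273, 341) u 8 side 0 z 35; (273, 345) u -26 side 0 z -3; (273, 349) u -225 side 0 z -228; 
[293.78487523 145.98785786]
```

```bash
for i in 1; do python3 -m creep '[{"fingers":1,"dx":0.003,"dy":0.005,"dz":0,"turn":0},{"fingers":1,"dx":0.01,"dy":0.01,"dz":0,"turn":0},{"fingers":1,"dx":0.021,"dy":0.016,"dz":0,"turn":0},{"fingers":1,"dx":0.036,"dy":0.022,"dz":0,"turn":0},{"fingers":1,"dx":0.054,"dy":0.028,"dz":0,"turn":0},{"fingers":1,"dx":0.074,"dy":0.034,"dz":0,"turn":0},{"fingers":1,"dx":0.095,"dy":0.039,"dz":0,"turn":0},{"fingers":1,"dx":0.117,"dy":0.043,"dz":0,"turn":0}]'; python3 -m creep '[{"fingers":1,"dx":0.023,"dy":0.003,"dz":0,"turn":0},{"fingers":1,"dx":0.046,"dy":0.003,"dz":0,"turn":0},{"fingers":1,"dx":0.069,"dy":0.003,"dz":0,"turn":0},{"fingers":1,"dx":0.092,"dy":0.003,"dz":0,"turn":0},{"fingers":1,"dx":0.115,"dy":0.003,"dz":0.005,"turn":0},{"fingers":1,"dx":0.135,"dy":0.003,"dz":0.01,"turn":0},{"fingers":1,"dx":0.147,"dy":0.003,"dz":0.02,"turn":0},{"fingers":1,"dx":0.151,"dy":0.003,"dz":0.03,"turn":0}]'; python3 -m creep '[{"fingers":1,"dx":0,"dy":0,"dz":0.008,"turn":0},{"fingers":1,"dx":0,"dy":0,"dz":0.012,"turn":0},{"fingers":1,"dx":0,"dy":0,"dz":0.013,"turn":0},{"fingers":1,"dx":0,"dy":0,"dz":0.013,"turn":0}]'; done | grep -E "eef|^force"
python3 - <<'E'
from h import *
go(626.5,84.6,194,1.695)
p,d=ctrl.grab_frame('top');cv2.imwrite('pics/top10.png',p[:,:,::-1])
p,d=ctrl.grab_frame('scene');cv2.imwrite('pics/scene10.png',p[:,:,::-1])
s=ctrl.sense();T=np.array(s['tool_rot']);g=s['eef_pos']+6*T[:,2]-60*T[:,0]-[0,0,75];print(proj('top',g),proj('scene',g))
a,b=proj('scene',g).astype(int)
m=(p.astype(int).max(2)<60)[max(b-30,0):b+30,a-35:a+35]
for r in m:print(''.join('#' if x else '.' for x in r))
E
```

```text
eef_pos: [643.0, -63.6, 236.9]
force: [-0.9, 0.7, -1.2]
eef_pos: [626.5, 85.8, 204.1]
force: [0.1, -0.5, -2.1]
eef_pos: [627.0, 82.5, 191.6]
force: [-0.2, 0.5, -2.1]
20.1 [627.   82.5 191.6] [[-0.125, 0.992, 0.002], [0.992, 0.125, -0.015], [-0.015, 0.0, -1.0]] F [-0.2  0.5 -2.1] g 9.0 77.9 q [ 0.021  0.523 -0.058  0.988 -0.015  1.467]
dx 0.002 dy -0.000 dz -0.002 turn 0.0002
[188.17634036 153.1686695 ] [245.38896901 167.39620224]
........##########...###........................##....................
..........########.....#.........................#....................
..........#########...................................................
...........########...................................................
...........#########...........#......................................
...........#########......#########...................................
...........##########.....############................................
...........##########....#############.....................##.........
............######....#################.........#..........###........
..............###.....#####
[... 2893 characters left out ...]
.......................................######................
................................................#####.................
.................................................###..................
.................................................###..................
..................................................#...................
......................................................................
......................................................................
.................................................#....................
.................................................##...................
..................................................##..................
```

```bash
python3 -m creep '[{"fingers":1,"dx":-0.03,"dy":0,"dz":0,"turn":0},{"fingers":1,"dx":-0.075,"dy":0,"dz":0,"turn":0},{"fingers":1,"dx":-0.04,"dy":0,"dz":0,"turn":0},{"fingers":1,"dx":-0.02,"dy":0,"dz":0,"turn":0},{"fingers":1,"dx":0,"dy":0,"dz":0,"turn":0},{"fingers":1,"dx":0.02,"dy":0,"dz":0,"turn":0},{"fingers":1,"dx":0.02,"dy":0,"dz":0,"turn":0}]'
cat >> h.py <<'E'
def dark(c,u,v,w=35,h=30):
    p,d=ctrl.grab_frame(c);u,v=int(u),int(v)
    for r in (p.astype(int).max(2)<60)[v-h:v+h,u-w:u+w]:print(''.join('#' if x else '.' for x in r))
    return p
E
python3 - <<'E'
from h import *
st()
p=dark('scene',*proj('scene',np.array([640,-30,60])),60,30);cv2.imwrite('pics/scene11.png',p[:,:,::-1])
print([(np.round(q['centre'],0).tolist(),round(q['confidence'],2)) for q in ctrl.find_in('scene','ball0_center')[:8]])
p,d=ctrl.grab_frame('top');cv2.imwrite('pics/top11.png',p[:,:,::-1])
print([(np.round(q['centre'],0).tolist(),round(q['confidence'],2)) for q in ctrl.find_in('top','ball0_center')[:8]])
E
```

```text
time_s: 20.9
eef_pos: [624.4, 105.1, 192.0]
tool_rot: [[-0.128, 0.992, 0.004], [0.992, 0.128, -0.014], [-0.015, 0.002, -1.0]]
force: [-0.5, -0.2, -1.9]
finger_gap: 8.7
grip_force: 78.0
20.9 [624.4 105.1 192. ] [[-0.128, 0.992, 0.004], [0.992, 0.128, -0.014], [-0.015, 0.002, -1.0]] F [-0.5 -0.2 -1.9] g 8.7 78.0 q [ 0.057  0.523 -0.056  0.989 -0.014  1.499]
....................................................................##.#..#......##.#..#############..............#.....
.....................................................................#.......#..#..#########.#######....................
.....................................................................#..#....###.##.##.#####.#######....................
......................#..............................................##.........####.#..############....................
......................#..............................................##....#....#.##################....................
......................##.............................................###..#..#...###..#.############....................
................
[... 5910 characters left out ...]
..
...................................................................................#####................#############...
......................................................................................#####...............##########....
.........................................................................................#####................#####.....
...........................................................................................#####..............##........
..............................................................................................#####...........##........
[([614.0, -59.0, 13.0], 0.43)]
[([638.0, -58.0, 65.0], 0.56), ([624.0, -110.0, 66.0], 0.19)]
```

```bash
python3 - <<'E'
from h import *
for f in('scene0','scene11','top0','top11'):
    p=cv2.imread(f'pics/{f}.png')[:,:,::-1].astype(int)
    m=((p[...,0]-p[...,2]>12)&(p[...,0]<95)&(p[...,0]>1.4*p[...,2])).astype(np.uint8)
    n,l,s,c=cv2.connectedComponentsWithStats(m)
    print(f,[(c[i].round(0).tolist(),int(s[i,4])) for i in range(1,n) if s[i,4]>9])
for n,X in(('bowl',[647.6,-84,60]),):print(n,proj('scene',np.array(X)),proj('top',np.array(X)))
s=ctrl.sense();T=np.array(s['tool_rot'])
g=s['eef_pos']+6*T[:,2]-60*T[:,0]-[0,0,75];print(proj('top',g),proj('scene',g))
E
```

```text
scene0 [([353.0, 46.0], 16), ([21.0, 86.0], 529), ([31.0, 109.0], 1665), ([128.0, 105.0], 19), ([155.0, 113.0], 218), ([205.0, 127.0], 114), ([412.0, 122.0], 17), ([228.0, 137.0], 28), ([276.0, 146.0], 82), ([403.0, 145.0], 45), ([267.0, 151.0], 21), ([82.0, 184.0], 499), ([417.0, 186.0], 109), ([97.0, 216.0], 15), ([207.0, 225.0], 28), ([209.0, 234.0], 100), ([209.0, 249.0], 136), ([2.0, 262.0], 26), ([211.0, 259.0], 30), ([377.0, 260.0], 16), ([394.0, 264.0], 59), ([454.0, 268.0], 10), ([397.0, 280.0], 60), ([372.0, 278.0], 19), ([271.0, 289.0], 129), ([446.0, 294.0], 28), ([282.0, 288.0], 37), ([386.0, 289.0], 11), ([4.0, 311.0], 24), ([433.0, 343.0], 51), ([416.0, 406.0], 28)]
scene11 [([345.0, 50.0], 110), ([29.0, 102.0], 2517), ([96.0, 98.0], 325), ([164.0, 108.0], 552), ([170.0, 104.0], 10), ([184.0, 119.0], 11), ([412.0, 122.0], 15), ([286.0, 141.0], 599), ([311.0, 140.0], 14), ([402.0, 147.0], 147), ([264.0, 149.0], 60), ([307.0, 158.0], 103), ([325.0, 184.0], 114), ([417.0, 186.0], 124), ([274.0, 191.0], 36), ([289.0, 196.0], 15), ([272.0, 207.0], 17), ([24.0, 237.0], 459),
[... 282 characters left out ...]
0.0, 115.0], 365), ([412.0, 195.0], 404), ([238.0, 275.0], 50), ([322.0, 268.0], 39), ([333.0, 267.0], 39), ([229.0, 275.0], 77), ([328.0, 275.0], 38), ([337.0, 277.0], 38), ([320.0, 279.0], 37), ([329.0, 284.0], 39), ([14.0, 386.0], 1968)]
top11 [([387.0, 82.0], 51101), ([252.0, 95.0], 20), ([440.0, 115.0], 365), ([233.0, 146.0], 38), ([255.0, 145.0], 40), ([256.0, 158.0], 77), ([232.0, 155.0], 39), ([246.0, 164.0], 39), ([412.0, 194.0], 395), ([238.0, 274.0], 49), ([227.0, 276.0], 49), ([233.0, 274.0], 24), ([399.0, 366.0], 30528), ([28.0, 354.0], 30), ([123.0, 412.0], 148)]
bowl [279.54142275 194.55673685] [243.85473377 153.00560388]
[178.38483099 154.54445718] [239.26616367 165.57697828]
```

```bash
for i in 1; do python3 -m creep '[{"fingers":1,"dx":0,"dy":0,"dz":-0.045,"turn":0},{"fingers":1,"dx":0,"dy":0,"dz":-0.09,"turn":0.03},{"fingers":1,"dx":-0.04,"dy":-0.022,"dz":-0.09,"turn":0.07},{"fingers":1,"dx":-0.08,"dy":-0.045,"dz":-0.09,"turn":0.11},{"fingers":1,"dx":-0.12,"dy":-0.067,"dz":-0.09,"turn":0.15},{"fingers":1,"dx":-0.16,"dy":-0.09,"dz":-0.09,"turn":0.19},{"fingers":1,"dx":-0.2,"dy":-0.112,"dz":-0.09,"turn":0.23},{"fingers":1,"dx":-0.24,"dy":-0.135,"dz":-0.09,"turn":0.27}]'; done | grep -E "eef|^force"
python3 - <<'E'
from h import *
go(470,-278,220,-0.2)
E
```

```text
eef_pos: [519.4, -153.0, 285.3]
force: [0.7, -1.0, -0.8]
21.9 [ 519.4 -153.   285.3] [[0.666, 0.746, 0.003], [0.746, -0.666, -0.016], [-0.009, 0.013, -1.0]] F [ 0.7 -1.  -0.8] g 8.8 78.0 q [-0.416  0.287 -0.173  1.102 -0.013  1.883]
dx -0.126 dy 0.046 dz 0.067 turn 0.3318
```

```bash
for i in 1; do python3 -m creep '[{"fingers":1,"dx":-0.03,"dy":0.01,"dz":0,"turn":0.042},{"fingers":1,"dx":-0.06,"dy":0.02,"dz":0.01,"turn":0.084},{"fingers":1,"dx":-0.09,"dy":0.03,"dz":0.03,"turn":0.126},{"fingers":1,"dx":-0.12,"dy":0.043,"dz":0.05,"turn":0.168},{"fingers":1,"dx":-0.12,"dy":0.043,"dz":0.06,"turn":0.21},{"fingers":1,"dx":-0.12,"dy":0.043,"dz":0.06,"turn":0.252},{"fingers":1,"dx":-0.12,"dy":0.043,"dz":0.06,"turn":0.294},{"fingers":1,"dx":-0.12,"dy":0.043,"dz":0.06,"turn":0.33}]'; python3 -m creep '[{"fingers":1,"dx":0,"dy":0,"dz":0.03,"turn":0},{"fingers":1,"dx":0,"dy":0,"dz":0.07,"turn":0},{"fingers":1,"dx":0,"dy":0,"dz":0.1,"turn":0},{"fingers":1,"dx":0,"dy":0,"dz":0.11,"turn":0},{"fingers":1,"dx":0,"dy":0,"dz":0.11,"turn":0}]'; done | grep -E "eef|^force"
python3 - <<'E'
from h import *
go(470,-278,105,-0.2)
prof([(273,j) for j in range(281,350,5)],'wrist')
E
```

```text
eef_pos: [472.9, -271.0, 226.6]
force: [0.0, -0.3, -1.4]
eef_pos: [472.7, -271.5, 115.6]
force: [-0.2, -0.3, -0.8]
23.2 [ 472.7 -271.5  115.6] [[0.982, -0.188, 0.0], [-0.188, -0.982, -0.013], [0.003, 0.013, -1.0]] F [-0.2 -0.3 -0.8] g 8.6 78.0 q [-0.651  0.448 -0.405  0.71  -0.011  2.679]
dx -0.001 dy 0.007 dz 0.011 turn 0.0035
(273, 281) u -14 side -0 z -41; (273, 286) u -15 side -0 z -36; (273, 291) u -17 side -0 z -34; (273, 296) u -18 side -0 z -31; (273, 301) u 18 side -0 z 29; (273, 306) u 18 side -0 z 31; (273, 311) u 17 side -0 z 33; (273, 316) u 15 side -0 z 33; (273, 321) u 14 side -0 z 34; (273, 326) u 13 side -0 z 35; (273, 331) u 12 side -0 z 36; (273, 336) u 10 side -0 z 36; (273, 341) u 7 side -0 z 35; (273, 346) u -95 side -0 z -83;
```

```bash
for i in 1; do python3 -m creep '[{"fingers":1,"dx":0,"dy":0,"dz":0.008,"turn":0},{"fingers":1,"dx":0,"dy":0,"dz":0.016,"turn":0},{"fingers":1,"dx":0.001,"dy":0,"dz":0.02,"turn":0},{"fingers":1,"dx":0.001,"dy":0,"dz":0.02,"turn":0}]'; python3 -m creep '[{"fingers":1,"dx":0.004,"dy":0,"dz":0.003,"turn":0},{"fingers":1,"dx":0.008,"dy":0,"dz":0.006,"turn":0},{"fingers":1,"dx":0.012,"dy":0,"dz":0.009,"turn":0},{"fingers":1,"dx":0.016,"dy":0,"dz":0.012,"turn":0}]'; python3 -m creep '[{"fingers":1,"dx":0.004,"dy":0,"dz":0.004,"turn":0},{"fingers":1,"dx":0.007,"dy":0,"dz":0.007,"turn":0},{"fingers":1,"dx":0.01,"dy":0,"dz":0.01,"turn":0},{"fingers":1,"dx":0.013,"dy":0,"dz":0.013,"turn":0}]';  done | grep -E "eef|^force"
python3 - <<'E'
from h import *
st();prof([(273,j) for j in range(256,350,5)],'wrist')
E
```

```text
eef_pos: [474.7, -271.8, 96.2]
force: [-0.0, -0.0, -0.9]
eef_pos: [492.2, -276.2, 86.3]
force: [0.2, -1.2, 10.7]
eef_pos: [507.7, -280.1, 74.9]
force: [4.1, -1.2, 12.7]
24.45 [ 507.7 -280.1   74.9] [[0.982, -0.187, 0.011], [-0.186, -0.982, -0.02], [0.014, 0.018, -1.0]] F [ 4.1 -1.2 12.7] g 8.9 83.9 q [-0.627  0.547 -0.36   0.644 -0.01   2.702]
(273, 256) u -13 side -0 z -70; (273, 261) u -16 side -0 z -69; (273, 266) u -20 side -0 z -71; (273, 271) u 26 side -0 z 23; (273, 276) u 26 side -0 z 26; (273, 281) u 24 side -0 z 27; (273, 286) u 24 side -0 z 29; (273, 291) u 23 side -0 z 31; (273, 296) u 22 side -0 z 32; (273, 301) u 21 side -0 z 33; (273, 306) u 19 side -0 z 33; (273, 311) u 16 side -0 z 32; (273, 316) u 13 side -0 z 29; (273, 321) u 10 side -0 z 28; (273, 326) u 5 side -0 z 25; (273, 331) u 0 side -0 z 21; (273, 336) u -4 side -0 z 19; (273, 341) u -10 side -0 z 14; (273, 346) u -14 side -0 z 12;
```

```bash
for i in 1; do python3 -m creep '[{"fingers":1,"dx":0.004,"dy":0,"dz":0.005,"turn":0},{"fingers":1,"dx":0.007,"dy":0,"dz":0.01,"turn":0},{"fingers":1,"dx":0.009,"dy":0,"dz":0.014,"turn":0}]'; python3 -m creep '[{"fingers":1,"dx":0.003,"dy":0,"dz":0.004,"turn":0},{"fingers":1,"dx":0.005,"dy":0,"dz":0.008,"turn":0},{"fingers":1,"dx":0.008,"dy":0,"dz":0.012,"turn":0},{"fingers":1,"dx":0.008,"dy":0,"dz":0.012,"turn":0}]';  done | grep -E "eef|^force"
python3 - <<'E'
from h import *
st();prof([(273,j) for j in range(236,350,6)],'wrist')
E
```

```text
eef_pos: [517.8, -282.5, 61.3]
force: [3.1, -1.4, 11.2]
eef_pos: [524.7, -283.6, 48.4]
force: [5.3, -0.7, 9.7]
25.2 [ 524.7 -283.6   48.4] [[0.982, -0.186, 0.011], [-0.186, -0.982, -0.02], [0.014, 0.017, -1.0]] F [ 5.3 -0.7  9.7] g 8.6 85.7 q [-0.615  0.607 -0.333  0.611 -0.01   2.714]
(273, 236) u 36 side -0 z 15; (273, 242) u 36 side -0 z 20; (273, 248) u 35 side -0 z 23; (273, 254) u 34 side -0 z 26; (273, 260) u 32 side -0 z 26; (273, 266) u 30 side -0 z 27; (273, 272) u 27 side -0 z 25; (273, 278) u 25 side -0 z 25; (273, 284) u 22 side -0 z 24; (273, 290) u 19 side -0 z 23; (273, 296) u 16 side -0 z 23; (273, 302) u 13 side -0 z 22; (273, 308) u 10 side -0 z 21; (273, 314) u 7 side -0 z 20; (273, 320) u 4 side -0 z 19; (273, 326) u 1 side -0 z 19; (273, 332) u -4 side -0 z 17; (273, 338) u -6 side -0 z 17; (273, 344) u -10 side -0 z 16;
```

```bash
for i in 1; do python3 -m creep '[{"fingers":1,"dx":0.001,"dy":0,"dz":0.005,"turn":0},{"fingers":1,"dx":0.002,"dy":0,"dz":0.01,"turn":0},{"fingers":1,"dx":0.003,"dy":0,"dz":0.016,"turn":0},{"fingers":1,"dx":0.003,"dy":0,"dz":0.017,"turn":0}]';  done | grep -E "eef|^force"
python3 - <<'E'
from h import *
st();prof([(273,j) for j in range(206,350,8)],'wrist')
E
```

```text
eef_pos: [527.2, -284.6, 31.1]
force: [4.8, -2.1, 9.8]
25.65 [ 527.2 -284.6   31.1] [[0.982, -0.186, 0.01], [-0.186, -0.982, -0.02], [0.013, 0.018, -1.0]] F [ 4.8 -2.1  9.8] g 9.3 87.2 q [-0.613  0.635 -0.336  0.581 -0.011  2.716]
(273, 206) u 34 side -0 z -26; (273, 214) u 30 side -0 z -25; (273, 222) u 41 side -0 z 14; (273, 230) u 39 side -0 z 19; (273, 238) u 37 side -0 z 20; (273, 246) u 35 side -0 z 21; (273, 254) u 31 side -0 z 20; (273, 262) u 28 side -0 z 21; (273, 270) u 25 side -0 z 20; (273, 278) u 22 side -0 z 21; (273, 286) u 18 side -0 z 19; (273, 294) u 15 side -0 z 19; (273, 302) u 11 side -0 z 18; (273, 310) u 7 side -0 z 18; (273, 318) u 4 side -0 z 18; (273, 326) u 1 side -0 z 19; (273, 334) u -3 side -0 z 18; (273, 342) u -8 side -0 z 17;
```

```bash
for i in 1; do python3 -m creep '[{"fingers":0.6,"dx":0,"dy":0,"dz":0,"turn":0},{"fingers":0.3,"dx":0,"dy":0,"dz":-0.002,"turn":0},{"fingers":0,"dx":0,"dy":0,"dz":-0.002,"turn":0},{"fingers":-0.3,"dx":0,"dy":0,"dz":-0.002,"turn":0},{"fingers":-0.3,"dx":0,"dy":0,"dz":-0.002,"turn":0}]'; python3 -m creep '[{"fingers":-0.3,"dx":0,"dy":0,"dz":-0.02,"turn":0},{"fingers":-0.3,"dx":0,"dy":0,"dz":-0.06,"turn":0},{"fingers":-0.3,"dx":0,"dy":0,"dz":-0.11,"turn":0},{"fingers":-0.3,"dx":0,"dy":0,"dz":-0.16,"turn":0},{"fingers":-0.3,"dx":0,"dy":0,"dz":-0.2,"turn":0},{"fingers":-0.3,"dx":0,"dy":0,"dz":-0.2,"turn":0}]';  done | grep -E "eef|^force|gap"
python3 - <<'E'
from h import *
p,d=ctrl.grab_frame('wrist');cv2.imwrite('pics/w12.png',p[:,:,::-1])
for t in('scoop','scoop_handle'):print([(np.round(q['centre'],0).tolist(),round(q['confidence'],2)) for q in ctrl.find_in('wrist',t)[:2]])
go(660,-183,200,0.124+np.pi/2);go(660,-183,200,0.124-np.pi/2)
p,d=ctrl.grab_frame('top')
p=p.astype(int);m=((p[...,0]-p[...,2]>12)&(p[...,0]<95)&(p[...,0]>1.4*p[...,2])).astype(np.uint8)
n,l,s,c=cv2.connectedComponentsWithStats(m);print([(c[i].round(0).tolist(),int(s[i,4])) for i in range(1,n) if s[i,4]>9])
q=prof([(i,248) for i in range(225,300,8)],'wrist')
E
```

```text
eef_pos: [522.8, -281.9, 30.6]
force: [-0.0, -0.1, -0.1]
finger_gap: 55.8
eef_pos: [525.4, -281.0, 237.5]
force: [0.1, -0.3, 0.5]
finger_gap: 55.6
[([454.0, -272.0, 17.0], 0.95)]
[([460.0, -274.0, 23.0], 0.72), ([648.0, -140.0, 51.0], 0.5)]
26.95 [ 522.2 -278.8  230.3] [[0.982, -0.187, 0.002], [-0.187, -0.982, -0.015], [0.005, 0.014, -1.0]] F [-0.   0.1 -0.2] g 55.8 0.0 q [-0.61   0.415 -0.13   1.017 -0.011  2.72 ]
dx 0.117 dy -0.120 dz 0.029 turn -0.5993
26.95 [ 522.2 -278.8  230.3] [[0.982, -0.187, 0.002], [-0.187, -0.982, -0.015], [0.005, 0.014, -1.0]] F [-0.   0.1 -0.2] g 55.8 0.0 q [-0.61   0.415 -0.13   1.017 -0.011  2.72 ]
dx 0.117 dy -0.120 dz 0.029 turn 0.4007
[([81.0, 27.0], 5469), ([170.0, 2.0], 41), ([197.0, 0.0], 23), ([273.0, 0.0], 11), ([350.0, 0.0], 40), ([386.0, 9.0], 530), ([487.0, 5.0], 1293), ([543.0, 14.0], 166), ([214.0, 16.0], 35), ([251.0, 15.0], 201), ([316.0, 15.0], 45), ([195.0, 16.0], 22), ([503.0, 16.0], 24), ([430.0, 20.0], 125), ([480.0, 19.0], 61), ([259.0, 21.0], 45), ([303.0, 21.0], 44), ([150.0, 21.0], 18), ([398.0, 20.0], 14), ([520.0, 20.0], 13), 
[... 2877 characters left out ...]
.0], 193), ([322.0, 386.0], 11), ([378.0, 388.0], 25), ([316.0, 389.0], 15), ([330.0, 397.0], 118), ([374.0, 395.0], 136), ([480.0, 407.0], 3323), ([318.0, 398.0], 28), ([317.0, 403.0], 48), ([369.0, 405.0], 21), ([386.0, 406.0], 26), ([337.0, 408.0], 41), ([372.0, 413.0], 141), ([318.0, 412.0], 37), ([343.0, 413.0], 25), ([299.0, 416.0], 18), ([333.0, 416.0], 38)]
(225, 248) u -60 side -49 z -186; (233, 248) u -64 side -42 z -197; (241, 248) u -70 side -35 z -208; (249, 248) u -74 side -27 z -217; (257, 248) u -75 side -18 z -220; (265, 248) u -75 side -9 z -220; (273, 248) u -75 side 0 z -219; (281, 248) u -75 side 9 z -220; (289, 248) u -75 side 18 z -220; (297, 248) u -75 side 27 z -220;
```

```bash
python3 - <<'E'
from h import *
ey=np.array([-.124,.992,0])
a=px('top',246.1,178.8,41);b=px('top',190.6,187.4,46);print(a,b,(b-a)@ey)
go(660,-183,175,0.124)
E
```

```text
[596.31893373 -87.50147379  41.        ] [577.53389059  29.14956815  46.        ] 118.04717895563147
27.05 [ 521.6 -278.5  229. ] [[0.982, -0.187, -0.0], [-0.187, -0.982, -0.013], [0.002, 0.013, -1.0]] F [-0.4 -0.4  0.1] g 55.3 0.0 q [-0.61   0.416 -0.131  1.017 -0.011  2.72 ]
dx 0.118 dy -0.120 dz 0.053 turn -0.0993
```

```bash
python3 -m creep '[{"fingers":0.1,"dx":0.03,"dy":-0.03,"dz":0.01,"turn":-0.03},{"fingers":0.1,"dx":0.06,"dy":-0.06,"dz":0.02,"turn":-0.06},{"fingers":0.1,"dx":0.09,"dy":-0.09,"dz":0.03,"turn":-0.1},{"fingers":0.1,"dx":0.118,"dy":-0.12,"dz":0.04,"turn":-0.1},{"fingers":0.1,"dx":0.118,"dy":-0.12,"dz":0.04,"turn":-0.1},{"fingers":0.1,"dx":0.118,"dy":-0.12,"dz":0.04,"turn":-0.1}]' | grep -E "eef|gap"
python3 - <<'E'
from h import *
go(660,-183,118,0.124)
p,d=ctrl.grab_frame('wrist');cv2.imwrite('pics/w13.png',p[:,:,::-1])
print([(np.round(q['centre'],0).tolist(),round(q['confidence'],2)) for q in ctrl.find_in('wrist','fin_top')[:2]])
for X in([660,-183,134],[675,-181,134],[645,-185,134]):print(proj('wrist',np.array(X,float)))
g=cv2.cvtColor(p,cv2.COLOR_RGB2GRAY)
for j in range(200,420,10):print(j,g[j,215:345:5].tolist())
E
```

```text
eef_pos: [660.3, -182.7, 187.0]
finger_gap: 38.4
27.65 [ 660.3 -182.7  187. ] [[0.992, 0.127, -0.002], [0.127, -0.992, -0.014], [-0.004, 0.013, -1.0]] F [-0.4  0.1 -0.5] g 38.4 0.0 q [-0.372  0.623  0.104  1.049 -0.013  2.642]
dx -0.000 dy -0.001 dz 0.069 turn 0.0012
[([658.0, -87.0, 56.0], 0.7)]
[269.82019308 251.39152726]
[269.53462568 226.70607453]
[270.09168121 274.85991923]
200 [131, 131, 132, 132, 131, 132, 131, 129, 37, 22, 3, 3, 13, 28, 95, 198, 199, 198, 198, 199, 53, 20, 30, 24, 36, 210]
210 [130, 130, 129, 129, 129, 130, 130, 127, 34, 12, 4, 4, 6, 27, 110, 193, 192, 192, 192, 192, 31, 23, 28, 22, 76, 210]
220 [127, 127, 127, 127, 127, 128, 128, 125, 31, 6, 4, 3, 4, 24, 115, 194, 194, 194, 194, 194, 16, 24, 26, 21, 119, 210]
230 [125, 125, 125, 125, 125, 125, 125, 124, 66, 10, 14, 11, 8, 62, 102, 164, 163, 164, 164, 164, 106, 24, 23, 19, 175, 210]
240 [123, 123, 123, 122, 123, 123, 123, 123, 122, 13, 21, 15, 11, 119, 125, 192, 191, 192, 192, 192, 15, 23, 21, 18, 193, 210]
250 [181, 180, 180, 181, 181, 180, 181, 181, 179, 15, 21, 15, 11, 178, 193, 194, 194, 194, 195, 194, 17
[... 1184 characters left out ...]
7, 208, 207, 208, 207, 207, 208, 208, 207, 207, 178, 50, 38, 54, 18, 8, 8]
360 [8, 199, 206, 206, 207, 207, 207, 207, 207, 207, 207, 207, 207, 206, 207, 207, 207, 136, 152, 160, 161, 163, 155, 8, 9, 7]
370 [10, 148, 206, 206, 206, 206, 206, 206, 206, 207, 207, 206, 206, 206, 206, 162, 105, 117, 158, 158, 160, 157, 123, 8, 8, 8]
380 [7, 24, 74, 74, 73, 74, 102, 164, 200, 205, 205, 206, 206, 205, 147, 98, 83, 48, 54, 55, 53, 54, 26, 7, 9, 10]
390 [8, 8, 7, 6, 9, 9, 8, 7, 8, 7, 7, 7, 8, 8, 7, 8, 8, 7, 6, 7, 9, 10, 9, 10, 9, 7]
400 [8, 8, 10, 9, 8, 8, 8, 7, 8, 8, 8, 8, 7, 8, 8, 9, 10, 8, 9, 8, 9, 8, 10, 9, 9, 9]
410 [9, 7, 7, 9, 7, 9, 7, 9, 8, 9, 8, 8, 8, 10, 9, 10, 9, 8, 8, 8, 9, 7, 8, 6, 9, 8]
```

```bash
for i in 1; do python3 -m creep '[{"fingers":0.1,"dx":0.002,"dy":-0.001,"dz":0.03,"turn":0},{"fingers":0.1,"dx":0.002,"dy":-0.001,"dz":0.055,"turn":0},{"fingers":0.1,"dx":0.002,"dy":-0.001,"dz":0.068,"turn":0},{"fingers":0.1,"dx":0.002,"dy":-0.001,"dz":0.068,"turn":0}]'; python3 -m creep '[{"fingers":0.4,"dx":0,"dy":0,"dz":0,"turn":0},{"fingers":0.6,"dx":0,"dy":0,"dz":0,"turn":0},{"fingers":1,"dx":0,"dy":0,"dz":0,"turn":0},{"fingers":1,"dx":0,"dy":0,"dz":0,"turn":0},{"fingers":1,"dx":0,"dy":0,"dz":0,"turn":0}]'; done | grep -E "eef|gap|^force|grip"
python3 - <<'E'
from h import *
s=st();
E
```

```text
eef_pos: [661.0, -184.1, 119.9]
force: [-0.6, 0.1, 0.9]
finger_gap: 38.7
grip_force: 0.0
eef_pos: [663.8, -183.8, 123.6]
force: [-2.1, -0.9, 5.9]
finger_gap: 11.3
grip_force: 59.4
28.65 [ 663.8 -183.8  123.6] [[0.992, 0.125, 0.005], [0.125, -0.992, -0.015], [0.003, 0.015, -1.0]] F [-2.1 -0.9  5.9] g 11.3 59.4 q [-0.372  0.675  0.029  0.915 -0.012  2.644]
```

```bash
for i in 1; do python3 -m creep '[{"fingers":1,"dx":0,"dy":-0.005,"dz":0,"turn":0},{"fingers":1,"dx":0,"dy":-0.015,"dz":0,"turn":0},{"fingers":1,"dx":0,"dy":-0.03,"dz":0,"turn":0},{"fingers":1,"dx":0,"dy":-0.047,"dz":0,"turn":0},{"fingers":1,"dx":0,"dy":-0.064,"dz":0,"turn":0},{"fingers":1,"dx":0,"dy":-0.08,"dz":0,"turn":0},{"fingers":1,"dx":0,"dy":-0.09,"dz":0,"turn":0},{"fingers":1,"dx":0,"dy":-0.095,"dz":0,"turn":0}]'; python3 -m creep '[{"fingers":1,"dx":0,"dy":0,"dz":0,"turn":0},{"fingers":1,"dx":0,"dy":0,"dz":0,"turn":0}]'; done | grep -E "eef|^force"
python3 - <<'E'
from h import *
s=st();print('travel',(s['eef_pos']-np.array([663.8,-183.8,0]))@[-.124,.992,0])
p,d=ctrl.grab_frame('scene');cv2.imwrite('pics/scene14.png',p[:,:,::-1])
p,d=ctrl.grab_frame('top');cv2.imwrite('pics/top14.png',p[:,:,::-1])
b=cv2.imread('pics/top14.png');cv2.imwrite('pics/v14.png',np.hstack([cv2.resize(b[120:220,150:290],(420,300)),cv2.resize(p[120:220,150:290],(10,300))]))
for n,X in(('notch',[577.5,29.1,46]),('bowl',[635.6,11,60])):print(n,proj('scene',np.array(X)),proj('top',np.array(X)))
E
```

```text
eef_pos: [652.3, -88.7, 123.5]
force: [-2.9, -1.1, 12.7]
eef_pos: [652.3, -88.7, 123.5]
force: [-3.5, 1.0, 13.7]
29.65 [652.3 -88.7 123.5] [[0.992, 0.126, 0.006], [0.126, -0.992, -0.014], [0.005, 0.015, -1.0]] F [-3.5  1.  13.7] g 11.4 60.5 q [-0.242  0.622 -0.07   0.869 -0.012  2.773]
travel 95.71727549877221
notch [231.12817522 196.06257259] [190.62311706 187.41567653]
bowl [249.59472455 184.56858384] [198.58082867 158.88479552]
```

```bash
for i in 1; do python3 -m creep '[{"fingers":1,"dx":0,"dy":-0.002,"dz":-0.003,"turn":0},{"fingers":1,"dx":0,"dy":-0.004,"dz":-0.005,"turn":0},{"fingers":1,"dx":0,"dy":-0.004,"dz":-0.005,"turn":0}]'; python3 -m creep '[{"fingers":1,"dx":0,"dy":-0.002,"dz":0,"turn":0},{"fingers":1,"dx":0,"dy":-0.003,"dz":0,"turn":0},{"fingers":1,"dx":0,"dy":-0.003,"dz":0,"turn":0}]'; python3 -m creep '[{"fingers":1,"dx":0,"dy":-0.002,"dz":0,"turn":0},{"fingers":1,"dx":0,"dy":-0.003,"dz":0,"turn":0},{"fingers":1,"dx":0,"dy":-0.003,"dz":0,"turn":0}]'; python3 -m creep '[{"fingers":1,"dx":0,"dy":-0.002,"dz":0,"turn":0},{"fingers":1,"dx":0,"dy":-0.003,"dz":0,"turn":0},{"fingers":1,"dx":0,"dy":-0.003,"dz":0,"turn":0}]';  done | grep -E "eef|^force"
python3 - <<'E'
from h import *
s=st();print('travel',(s['eef_pos']-np.array([663.8,-183.8,0]))@[-.124,.992,0])
E
```

```text
eef_pos: [651.7, -84.2, 123.6]
force: [6.5, 0.8, -12.1]
eef_pos: [651.4, -81.5, 123.7]
force: [6.4, 1.1, -10.9]
eef_pos: [651.0, -78.6, 123.7]
force: [7.0, 0.5, -11.4]
eef_pos: [650.7, -76.1, 123.7]
force: [6.7, -1.5, -11.5]
30.95 [650.7 -76.1 123.7] [[0.992, 0.125, 0.004], [0.125, -0.992, -0.014], [0.003, 0.014, -1.0]] F [  6.7  -1.5 -11.5] g 11.1 60.0 q [-0.224  0.618 -0.076  0.869 -0.012  2.792]
travel 108.45108816093182
```

```bash
for i in 1; do python3 -m creep '[{"fingers":1,"dx":0,"dy":-0.001,"dz":0.001,"turn":0},{"fingers":1,"dx":0,"dy":-0.002,"dz":0.002,"turn":0},{"fingers":1,"dx":0,"dy":-0.002,"dz":0.002,"turn":0}]'; python3 -m creep '[{"fingers":1,"dx":0,"dy":-0.001,"dz":0,"turn":0},{"fingers":1,"dx":0,"dy":-0.002,"dz":0,"turn":0},{"fingers":1,"dx":0,"dy":-0.002,"dz":0,"turn":0}]'; python3 -m creep '[{"fingers":1,"dx":0,"dy":-0.001,"dz":0,"turn":0},{"fingers":1,"dx":0,"dy":-0.002,"dz":0,"turn":0},{"fingers":1,"dx":0,"dy":-0.002,"dz":0,"turn":0}]';  done | grep -E "eef|^force"
python3 - <<'E'
from h import *
s=st();print('travel',(s['eef_pos']-np.array([663.8,-183.8,0]))@[-.124,.992,0])
E
```

```text
eef_pos: [650.7, -75.7, 123.6]
force: [3.6, -4.5, -0.5]
eef_pos: [650.5, -74.2, 123.6]
force: [2.8, -4.6, -1.6]
eef_pos: [650.2, -71.3, 123.6]
force: [4.0, -3.1, -1.8]
31.85 [650.2 -71.3 123.6] [[0.992, 0.125, 0.006], [0.125, -0.992, -0.016], [0.004, 0.016, -1.0]] F [ 4.  -3.1 -1.8] g 11.3 61.8 q [-0.216  0.616 -0.082  0.865 -0.014  2.8  ]
travel 113.29874050068132
```

```bash
for i in 1; do python3 -m creep '[{"fingers":1,"dx":0,"dy":-0.001,"dz":0,"turn":0},{"fingers":1,"dx":0,"dy":-0.001,"dz":0,"turn":0}]'; python3 -m creep '[{"fingers":1,"dx":0,"dy":-0.001,"dz":0,"turn":0},{"fingers":1,"dx":0,"dy":-0.001,"dz":0,"turn":0}]'; python3 -m creep '[{"fingers":1,"dx":0,"dy":-0.001,"dz":0,"turn":0},{"fingers":1,"dx":0,"dy":-0.001,"dz":0,"turn":0}]';  python3 -m creep '[{"fingers":1,"dx":0,"dy":-0.001,"dz":0,"turn":0},{"fingers":1,"dx":0,"dy":-0.001,"dz":0,"turn":0}]'; done | grep -E "eef|^force"
python3 - <<'E'
from h import *
s=st();print('travel',(s['eef_pos']-np.array([663.8,-183.8,0]))@[-.124,.992,0])
E
```

```text
eef_pos: [650.0, -69.8, 123.6]
force: [4.4, -2.9, -0.6]
eef_pos: [649.8, -68.4, 123.6]
force: [5.2, -0.4, 0.0]
eef_pos: [649.6, -67.2, 123.6]
force: [5.1, -0.4, 0.3]
eef_pos: [649.5, -66.0, 123.6]
force: [5.5, -1.1, -0.1]
32.65 [649.5 -66.  123.6] [[0.992, 0.126, 0.005], [0.126, -0.992, -0.014], [0.004, 0.014, -1.0]] F [ 5.5 -1.1 -0.1] g 11.3 61.9 q [-0.209  0.614 -0.085  0.864 -0.012  2.806]
travel 118.63996823801206
```

```bash
for i in 1; do python3 -m creep '[{"fingers":1,"dx":0,"dy":-0.001,"dz":0,"turn":0},{"fingers":1,"dx":0,"dy":-0.001,"dz":0,"turn":0}]'; python3 -m creep '[{"fingers":1,"dx":0,"dy":-0.001,"dz":0,"turn":0},{"fingers":1,"dx":0,"dy":-0.001,"dz":0,"turn":0}]';  done | grep -E "eef|^force"
python3 - <<'E'
from h import *
s=st();print('travel',(s['eef_pos']-np.array([663.8,-183.8,0]))@[-.124,.992,0])
p,d=ctrl.grab_frame('scene');cv2.imwrite('pics/scene15.png',p[:,:,::-1])
t,d=ctrl.grab_frame('top');cv2.imwrite('pics/top15.png',t[:,:,::-1])
a=cv2.resize(p[160:220,205:285,::-1],(400,300),interpolation=cv2.INTER_CUBIC);b=cv2.resize(t[130:205,150:250,::-1],(400,300),interpolation=cv2.INTER_CUBIC)
cv2.imwrite('pics/v15.png',np.vstack([np.hstack([a,b]),cv2.resize(p[130:330,130:397,::-1],(800,600))[:300]]))
E
```

```text
eef_pos: [649.4, -64.9, 123.6]
force: [5.3, 0.9, 0.5]
eef_pos: [649.2, -63.7, 123.6]
force: [4.5, 0.5, 0.2]
33.05 [649.2 -63.7 123.6] [[0.992, 0.126, 0.005], [0.126, -0.992, -0.013], [0.004, 0.014, -1.0]] F [4.5 0.5 0.2] g 11.1 61.9 q [-0.206  0.613 -0.086  0.863 -0.012  2.809]
travel 120.92835127516773
```

View pics/v15.png

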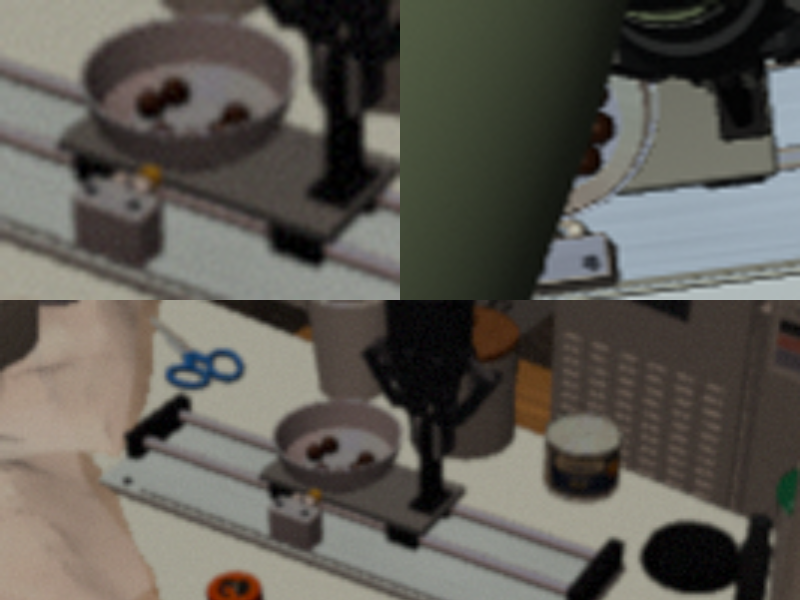

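```bash
for i in 1; do python3 -m creep '[{"fingers":1,"dx":0,"dy":-0.001,"dz":0,"turn":0},{"fingers":1,"dx":0,"dy":-0.001,"dz":0,"turn":0}]'; python3 -m creep '[{"fingers":1,"dx":0,"dy":-0.001,"dz":0,"turn":0},{"fingers":1,"dx":0,"dy":-0.001,"dz":0,"turn":0}]'; python3 -m creep '[{"fingers":1,"dx":0,"dy":0,"dz":0,"turn":0},{"fingers":1,"dx":0,"dy":0,"dz":0,"turn":0}]';  done | grep -E "eef|^force"
python3 - <<'E'
from h import *
f=[]
for _ in range(6):
    s=ctrl.sense();f.append(s['force']);ctrl.camera_params('top');ctrl.grab_frame('top')
print(np.mean(f,0));s=st();print('travel',(s['eef_pos']-np.array([663.8,-183.8,0]))@[-.124,.992,0])
E
```

```text
eef_pos: [649.1, -62.8, 123.6]
force: [5.6, 1.7, 1.0]
eef_pos: [649.1, -62.4, 123.6]
force: [5.4, -1.3, 1.0]
eef_pos: [649.1, -62.4, 123.7]
force: [4.8, 0.0, 0.6]
[ 5.27987645 -0.99981974  0.48887637]
34.05 [649.1 -62.4 123.6] [[0.992, 0.126, 0.006], [0.126, -0.992, -0.015], [0.004, 0.015, -1.0]] F [ 5.5 -1.2  0.4] g 11.2 62.0 q [-0.203  0.613 -0.087  0.862 -0.013  2.812]
travel 122.21059591999277
```

```bash
for i in 1; do python3 -m creep '[{"fingers":1,"dx":0,"dy":-0.001,"dz":0,"turn":0},{"fingers":1,"dx":0,"dy":-0.001,"dz":0,"turn":0},{"fingers":1,"dx":0,"dy":-0.001,"dz":0,"turn":0}]'; python3 -m creep '[{"fingers":1,"dx":0,"dy":0.001,"dz":0,"turn":0},{"fingers":1,"dx":0,"dy":0.001,"dz":0,"turn":0},{"fingers":1,"dx":0,"dy":0.001,"dz":0,"turn":0},{"fingers":1,"dx":0,"dy":0.001,"dz":0,"turn":0}]';  done | grep -E "eef|^force"
python3 - <<'E'
from h import *
st()
p,d=ctrl.grab_frame('wrist')
t,d=ctrl.grab_frame('scene')
for n in('scoop','sauce_cup','spice_jar','notch','plunger_tip','notch_block'):print(n,[(np.round(q['centre'],0).tolist(),round(q['confidence'],2)) for q in ctrl.find_in('scene',n)[:2]])
c=t[225:330,215:340].astype(int)
E
```

```text
eef_pos: [649.0, -62.2, 123.6]
force: [6.2, -3.7, -0.0]
eef_pos: [649.1, -62.4, 123.6]
force: [5.3, -0.8, 0.8]
34.75 [649.1 -62.4 123.6] [[0.992, 0.126, 0.006], [0.126, -0.992, -0.014], [0.004, 0.015, -1.0]] F [ 5.3 -0.8  0.8] g 11.3 61.8 q [-0.203  0.613 -0.087  0.862 -0.013  2.812]
scoop [([482.0, -266.0, 19.0], 0.64), ([555.0, 24.0, 44.0], 0.58)]
sauce_cup [([463.0, -418.0, 12.0], 0.75)]
spice_jar [([380.0, -77.0, 73.0], 0.62)]
notch [([556.0, 24.0, 43.0], 0.74)]
plunger_tip [([631.0, 10.0, 60.0], 0.64)]
notch_block [([558.0, 20.0, 42.0], 0.68), ([481.0, -268.0, 20.0], 0.4)]
```

```bash
python3 -c "
from plant import ctrl
print(ctrl.close_job())"
```

```text
the job is handed in; nothing more can be done
None
```

I handed the job in at about 35 s of the 72 s: all six balls were poured into the bowl, the scoop was set down upright and released, and the gripper was still on the fin with the plunger seated firmly in the notch; the hand-in returned no verdict.

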